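# Switch on the painting table's lift at its guarded switch

### The arm

A 6-joint arm with a two-finger parallel gripper is mounted at the origin on the work surface. World frame = base frame: x ahead of the robot, y to its left, z up, the work surface at z = 0. Lengths are in m, angles in degrees, forces in N, time in s.
With the tool pointing down it reaches from about 0.325 to 0.9 m from the base axis. Payload 6.1 kg.
Tool frame: the origin (TCP) lies midway between the tips of the shut fingers; the grasp point (between the pads) lies bot.grasp_offset behind it (bot.grasp_offset is the distance from the TCP to the grasp point, in m); z points along the fingers, y is the direction in which the jaws open and shut (so a half turn about z gives the same grasp; the last joint's range is limited). The gripper opens to 85 mm and grips with 20 to 120 N. Pads are 22 mm wide; open, the fingers measure 114 mm over their backs; the gripper's body (76 mm by 85 mm) begins 54 mm behind the grasp point. The pads swing forward as they close: fully open they stand 13 mm farther back than shut.
Start: joints at [-72.084, 12.628, 87.462, -0, 79.91, -7.225], TCP at [0.266, -0.566, 0.231] pointing down, gripper open.
Joint ranges: [-170.65, 170.65], [-52.31, 119.04], [5.05, 147.46], [-71.25, 251.25], [11.57, 151.72], [-153.62, 153.62]. Speed limits (degrees/s): [147.25, 147.25, 172.46, 180, 180, 180].

### API

Orientations are given as [roll, pitch, yaw] about the fixed x, y, z axes, in that order (R = Rz(yaw) Ry(pitch) Rx(roll)).
In Python, from cell import state, optics, ticket, bot gives the robot as it stands.
- The arm moves only by the tool send_rows, never from a script. Its argument "series" is a list of rows, each a list of 7 numbers: the finger opening in m, from 0 to 0.0854, then the shift along the tool's x, y, z in m, then the turn, a rotation vector about the tool's x, y, z in degrees. In form: [[grip, x, y, z, ax, ay, az], ...]. A call has 1 to 20 rows; each row shifts and turns the pose as measured when the row begins, along the tool's axes as they then stand; what a row does not reach is not made up. A row lasts 1/8 s, in which the tool goes at most 62.5 mm and 10.7 degrees, less where a joint would pass 70% of its speed; a pose out of reach is approached as far as the arm can. A call is refused whole if a number of a shift passes 0.0625 or a number of a turn 10.7, either way. A call with a gripper value outside its range is refused whole. The fingers move at their own pace and stop on an object; the grip force is fixed at half the most. Time passes only in rows, so rows that do not move let the fingers close. It gives the time, the measured TCP pose, the force and the opening at its end, in the units of the state.
- state(): the state, without advancing time (a new reading comes with each control period).
- optics.camera(name): name is "scene" or "top"; returns a dict with "pixels" (384x512x3 uint8, red, green, blue), "fx", "fy", "cx", "cy" (pixels), "xyz" and "rotation" of the camera in the world. Camera axes: x right, y up, looking along -z (the intrinsics and any distortion apply to the point x, -y, -z); pixel columns grow to the right and rows downward; lengths in m; the calibration is good to about 2 mm. A picture is of the moment at which its call begins. There is no depth.
- ticket.job_done(): hands the job in, once; it reports no verdict.
The state is a dict: "time_s": time; "q": joint angles; "joint_vel": joint speeds; "joint_efforts": joint torques, N m; "tcp_pos": TCP position; "tcp_rot": TCP orientation; "ft_force": force on the tool from outside, world axes, zero at the start; "torque": the same for the moment, N m; "finger_gap": finger opening in m.
Only numpy, scipy, OpenCV 4.12 (cv2) and the standard library are available. Lean on these libraries where they do the work, as an engineer would, in place of code of your own. Each camera call takes 0.05 s, during which the arm holds its last target.

### The job

Switch on the painting table's lift motor at the box with the red guard: with a fingertip swing the hinged guard well up and back, push the toggle beneath it all the way over towards the hinge, then take the finger away and let the guard drop fully shut. Only touch and push, grasp nothing; leave the yellow-guarded switch and the painting things (jar, tape, palette, brush) as they are.

Things in the scene. Friction and masses are not known exactly. Their poses are not given: they have to be found in the camera images.
- red_box: grey switch box screwed to the table, 150 (x) x 110 (y) x 50 mm high, with a tinted red guard on top; the one to switch on. Origin at the centre of its underside on the table; x axis from the front (free end of the guard) towards the hinge at the back, y along the hinge line, z up.
- red_hinge (a point): fixed point mid-way along the red guard's hinge line: 55 mm behind the box's centre, 58 mm above the table. Measured from this line, the shut guard is a hood 84 mm wide of 4 mm plate: back wall 50 mm high at the hinge, flat top running 95 mm forwards with its underside 46 mm up, open in front and at the sides; two ribs stand 6 mm high along the top's side edges
- red_tab (a point): middle of the upper free edge of the red guard's finger tab; moves with the guard. Shut: 110 mm in front of the hinge line, 80 mm above it. The tab, 60 mm wide, 4 mm thick, rises 36 mm from the front edge of the guard's top, leaning 26 degrees from upright to the front; a finger tilted forwards catches the front edge of the top from below and swings it up and back
- red_guard (a joint): angle (rad) of the red guard about its hinge: 0 shut, 1.2 fully back. Its weight (50 g) and a weak spring always swing it shut (under 1 N at the tab), so it has to be held up, for example by letting the front edge of its top lean on the finger that works the toggle
- red_knob (a point): centre of the 20 mm ball at the end of the toggle under the red guard; moves with the toggle. The toggle is 40 mm long from its pivot to the ball's centre; the pivot is 25 mm behind the box's centre, 52 mm above the table
- red_toggle (a joint): angle (rad) of the toggle under the red guard: 0 off, leaning 0.35 rad to the front; 0.7 on, leaning 0.35 rad back to the hinge. About 1 N at the ball moves it and it stays where it is left
- yellow_box: grey switch box screwed to the table, 150 (x) x 110 (y) x 50 mm high, with a tinted yellow guard on top; not to be operated. Origin at the centre of its underside on the table; x axis from the front (free end of the guard) towards the hinge at the back, y along the hinge line, z up.
- yellow_hinge (a point): fixed point mid-way along the yellow guard's hinge line: 55 mm behind the box's centre, 58 mm above the table. Measured from this line, the shut guard is a hood 84 mm wide of 4 mm plate: back wall 50 mm high at the hinge, flat top running 95 mm forwards with its underside 46 mm up, open in front and at the sides; two ribs stand 6 mm high along the top's side edges
- yellow_tab (a point): middle of the upper free edge of the yellow guard's finger tab; moves with the guard. Shut: 110 mm in front of the hinge line, 80 mm above it. The tab, 60 mm wide, 4 mm thick, rises 36 mm from the front edge of the guard's top, leaning 26 degrees from upright to the front; a finger tilted forwards catches the front edge of the top from below and swings it up and back
- yellow_guard (a joint): angle (rad) of the yellow guard about its hinge: 0 shut, 1.2 fully back. Its weight (50 g) and a weak spring always swing it shut (under 1 N at the tab), so it has to be held up, for example by letting the front edge of its top lean on the finger that works the toggle
- yellow_knob (a point): centre of the 20 mm ball at the end of the toggle under the yellow guard; moves with the toggle. The toggle is 40 mm long from its pivot to the ball's centre; the pivot is 25 mm behind the box's centre, 52 mm above the table
- yellow_toggle (a joint): angle (rad) of the toggle under the yellow guard: 0 off, leaning 0.35 rad to the front; 0.7 on, leaning 0.35 rad back to the hinge. About 1 N at the ball moves it and it stays where it is left
- jar: loose empty glass jar, 72 mm across, 85 mm high; origin at the centre of its underside
- tape: loose roll of blue masking tape lying flat, 90 mm across, 24 mm high; origin at the centre of its underside
- palette: loose white watercolour box with paint pans, 200 x 110 x 18 mm; origin at the centre of its underside
- brush: loose paint brush lying flat; origin on its underside near the middle

How it is judged (in metres and radians):
On the way, in this order (a step that is already met when the one before it is completed fails the run):
1. the red guard is swung up with the toggle still off (value of joint red_guard above 0.4 rad and value of joint red_toggle below 0.25 rad), for 0.1 s.
2. the red toggle is flipped to on under the raised guard (value of joint red_toggle above 0.6 rad and value of joint red_guard above 0.15 rad), for 0.1 s.
3. the red guard has dropped shut over the toggle (value of joint red_guard below 0.06 rad and value of joint red_toggle above 0.6 rad), for 0.2 s.
At the end, for the whole second after the job is handed in: The red toggle is on (above 0.6 rad of its 0.7) with the red guard shut over it (within 0.06 rad), the yellow switch is still off (below 0.15 rad) and shut (within 0.06 rad), and the jar, tape, palette and brush are within 30 mm of where they stood (all of step 3 and value of joint yellow_toggle below 0.15 rad and value of joint yellow_guard below 0.06 rad and distance of each of jar, tape, palette, brush from where it was at the start of the episode below 0.03 m); the robot touches nothing.
It fails at once if the yellow switch is operated (guard beyond 0.2 rad or toggle beyond 0.15 rad) (value of joint yellow_guard above 0.2 rad or value of joint yellow_toggle above 0.15 rad).
It fails at once if a painting thing is carried, lifted or pushed more than 30 mm (distance of any of jar, tape, palette, brush from where it was at the start of the episode above 0.03 m).
It also fails if it takes over 45 s, if anything falls off the work surface, if the arm or the gripper's body presses on something with over 40 N, if the wrist force passes 120 N, or if a joint passes its speed limit or range.

## Working session

There is one attempt and no reset: what is moved stays moved. The work goes in short steps, Python scripts to look and compute and a tool call to move; the robot and the scene stay as the last step left them, time stands still between calls to the robot, and variables do not carry over. Pictures are saved under pics/ and viewed, and the job is handed in when it is done.

Besides the shell and the picture viewer there is one more tool, called by a JSON object that holds its "api" and its "payload". send_rows: Moves the arm, as the interface text tells. Its arguments: {"type":"object","properties":{"series":{"type":"array","items":{"type":"array","items":{"type":"number"}}}},"required":["series"]}

```bash
mkdir -p pics; ls
python3 - <<'E'
from cell import state, optics, ticket, bot
import cv2, numpy as np
print(state()); print(bot.grasp_offset)
for n in ("scene","top"):
    c=optics.camera(n)
    cv2.imwrite(f"pics/{n}0.png",c["pixels"][:,:,::-1])
    print(n,{k:(v.tolist() if hasattr(v,'tolist') else v) for k,v in c.items() if k!="pixels"})
E
```

```text
pics
{'time_s': 0.0, 'q': array([-7.20846202e+01,  1.26759642e+01,  8.75263657e+01,  7.66374332e-04,
        7.99102918e+01, -7.22561194e+00]), 'joint_vel': array([ 0.04847321, -0.06484087, -0.05264246, -0.06662784,  0.01095384,
        0.06750512]), 'joint_efforts': array([ 5.74974219e-04, -4.96896136e+01, -3.89390910e+01, -3.20526269e-04,
        1.10652376e-02,  1.57728028e-06]), 'tcp_pos': array([ 0.26533486, -0.56520827,  0.23018588]), 'tcp_rot': array([-1.79888368e+02, -1.49134421e-02,  2.51408422e+01]), 'ft_force': array([-0.04102549,  0.80512677,  0.24004405]), 'torque': array([ 0.00967659, -0.04136662,  0.01106156]), 'finger_gap': 0.08526592880863822}
0.0187
scene {'fx': 373.7932944496704, 'fy': 373.7932944496704, 'cx': 253.08736375055295, 'cy': 194.61344636675278, 'xyz': [1.2243861431780712, 0.36003398136734654, 0.8860469403852801], 'rotation': [44.59216747457492, -0.5110748485399838, 118.4044914644027]}
top {'fx': 449.8626416508476, 'fy': 449.8626416508476, 'cx': 252.57261167555086, 'cy': 190.8960857029024, 'xyz': [0.39821825841337666, -0.02592026085721983, 1.7193864324222754], 'rotation': [6.434987232328254, 0.8383543524340624, -91.08700498586605]}
```

View pics/scene0.png

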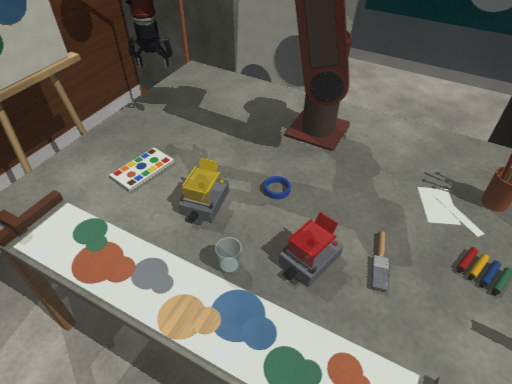

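View pics/top0.png

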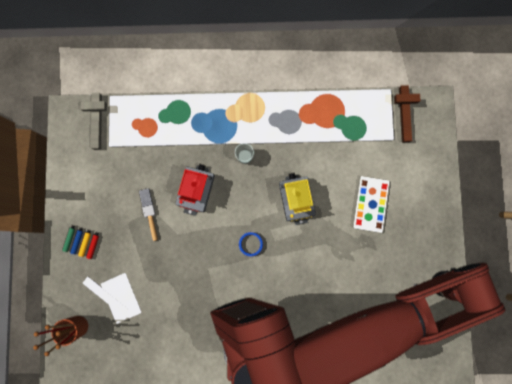

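```bash
cat > h.py <<'E'
from cell import state, optics, ticket, bot
import cv2, numpy as np
from scipy.spatial.transform import Rotation as R
def rpy(r): return R.from_euler('xyz',r,degrees=True)
def proj(c,P):
    P=np.atleast_2d(P); p=rpy(c["rotation"]).inv().apply(P-np.array(c["xyz"]))
    return np.c_[c["fx"]*p[:,0]/-p[:,2]+c["cx"], c["fy"]*-p[:,1]/-p[:,2]+c["cy"]]
def unproj(c,uv,z):
    d=np.array([(uv[0]-c["cx"])/c["fx"],-(uv[1]-c["cy"])/c["fy"],-1.])
    d=rpy(c["rotation"]).apply(d); o=np.array(c["xyz"])
    return o+d*(z-o[2])/d[2]
def crop(c,name,u0,v0,u1,v1,s,lines=()):
    im=np.ascontiguousarray(c["pixels"][v0:v1,u0:u1,::-1]); im=cv2.resize(im,None,fx=s,fy=s,interpolation=cv2.INTER_CUBIC)
    for pts,col in lines:
        q=((proj(c,pts)+0.5-[u0,v0])*s).astype(int)
        cv2.polylines(im,[q.reshape(-1,1,2)],False,col,1)
    cv2.imwrite(name,im)
E
python3 - <<'E'
from h import *
c=optics.camera("scene"); crop(c,"pics/s1.png",260,190,360,290,6)
d=optics.camera("top"); crop(d,"pics/t1.png",160,150,230,220,8)
print(proj(c,[0,0,0]),proj(d,[[0,0,0],[.266,-.566,.231]]))
for uv in [(178,207),(213,172),(196,190)]: print(unproj(d,uv,.05))
E
```

```text
[[316.95476939 128.91690281]] [[254.41051749 350.09227902]
 [426.74249817 279.51833467]]
[0.53226751 0.27411927 0.05      ]
[0.66145732 0.14225354 0.05      ]
[0.59469268 0.20657278 0.05      ]
```

View pics/s1.png

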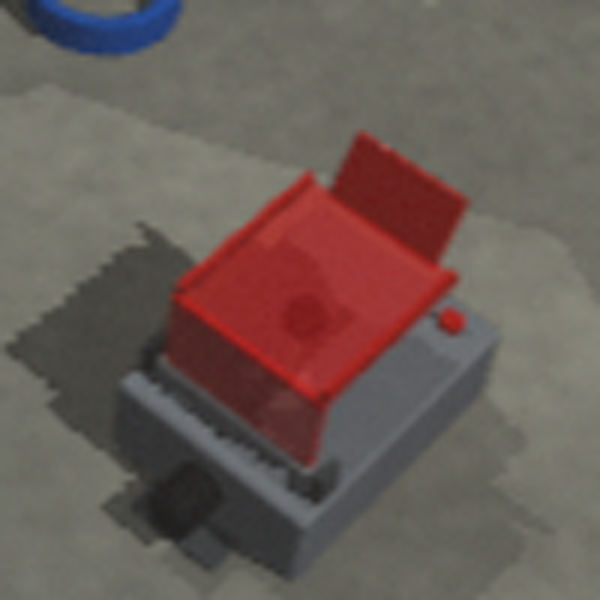

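View pics/t1.png

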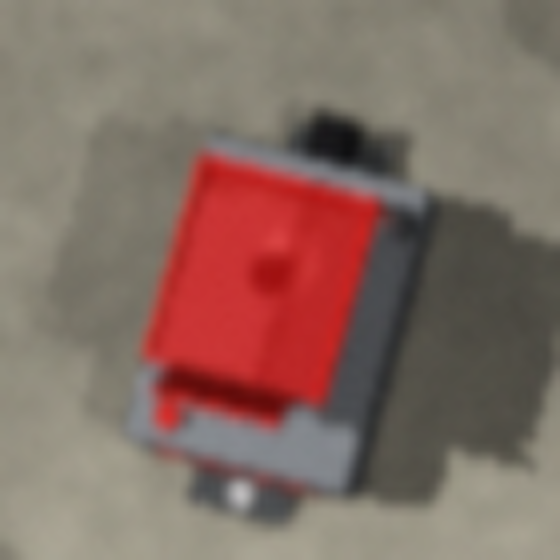

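```bash
cat >> h.py <<'E'
def boxpts(p,P): 
    P=np.atleast_2d(P)/1000.; return R.from_euler('z',p[2]).apply(P)+[p[0],p[1],0]
def wire():
    g=[(-40,-42,114),(55,-42,114),(55,42,114),(-40,42,114)]
    return [[(-75,-55,50),(75,-55,50),(75,55,50),(-75,55,50),(-75,-55,50)],[(-75,-55,0),(75,-55,0),(75,55,0),(-75,55,0),(-75,-55,0)],g+g[:1],[(-40,-30,108),(-55,-30,138),(-55,30,138),(-40,30,108)],[(25,0,52),(11.3,0,89.6)]]
E
python3 - <<'E'
from h import *
from scipy.optimize import least_squares
c=optics.camera("scene"); d=optics.camera("top")
S=[((128,378),(75,-55,50)),((310,522),(75,55,50)),((497,335),(-75,55,50)),((180,292),(55,-42,114)),((318,398),(55,42,114)),((308,175),(-40,-42,114)),((455,275),(-40,42,114)),((362,133),(-55,-30,138)),((468,203),(-55,30,138))]
T=[((212,135),(75,55,50)),((430,190),(75,-55,50)),((130,435),(-75,55,50)),((352,492),(-75,-55,50))]
s=np.array([a for a,b in S]);s=(s+.5)/6-.5+[260,190]; t=np.array([a for a,b in T]);t=(t+.5)/8-.5+[160,150]
SP=[b for a,b in S];TP=[b for a,b in T]
f=lambda p,w=(1,1):np.r_[w[0]*(proj(c,boxpts(p,SP))-s).ravel(),w[1]*(proj(d,boxpts(p,TP))-t).ravel()]
for w in [(1,1),(1,0),(0,1)]:
    r=least_squares(lambda p:f(p,w),[.59,.2,0]); print(w,r.x,np.rad2deg(r.x[2]),np.abs(r.fun).max())
    if w==(1,1): 
        p=r.x; print(r.fun.round(1)); np.save("p.npy",p)
L=[(boxpts(p,w),(0,255,0)) for w in wire()]
crop(c,"pics/s2.png",260,190,360,290,6,L); crop(d,"pics/t2.png",160,150,230,220,8,L)
im=np.hstack([cv2.resize(cv2.imread(f"pics/{k}2.png"),(400,400)) for k in "st"]); cv2.imwrite("pics/m2.png",im)
E
```

```text
(1, 1) [ 0.60229853  0.2146297  -0.27731962] -15.88924363286453 2.5551766199353665
[-2.6  0.6 -1.   1.2  1.3 -1.  -1.  -1.2  1.6 -0.2  0.2 -1.2  1.  -0.9
 -0.8 -0.7 -0.1 -0.4 -0.9 -1.2 -0.  -0.8 -1.5 -0.3 -0.9  0. ]
(1, 0) [ 0.60311035  0.21538503 -0.28185348] -16.14901484921709 2.4666230894194427
(0, 1) [ 0.60012368  0.21145198 -0.26608304] -15.245435155558413 0.6495230719586687
```

View pics/m2.png

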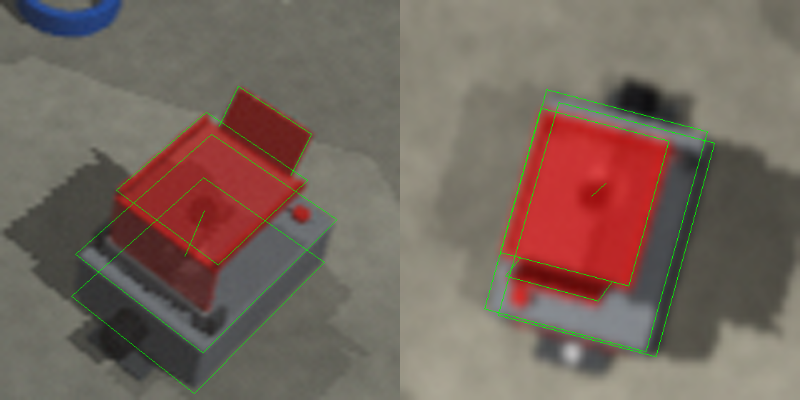

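Run:
```python
from h import *
p=np.load("p.npy")
out=[]
for n,(u,v) in (("scene",(311,240)),("top",(196,188)),("scene",(204,186)),("top",(297,196))):
    c=optics.camera(n); im=c["pixels"][v-25:v+25,u-25:u+25,::-1].astype(float)
    im=np.clip((im-10)*1.3,0,255).astype(np.uint8)
    im=cv2.resize(im,(400,400),interpolation=cv2.INTER_CUBIC)
    if u in(311,196):
        for P in [(11.3,0,89.6),(25,0,52)]:
            q=((proj(c,boxpts(p,P))[0]-[u-25,v-25]+.5)*8).astype(int); cv2.circle(im,tuple(int(k) for k in q),3,(0,255,0),-1)
    out.append(im)
cv2.imwrite("pics/m3.png",np.hstack(out[:2])); cv2.imwrite("pics/m4.png",np.hstack(out[2:]))
```

```text
(no output)
```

View pics/m3.png

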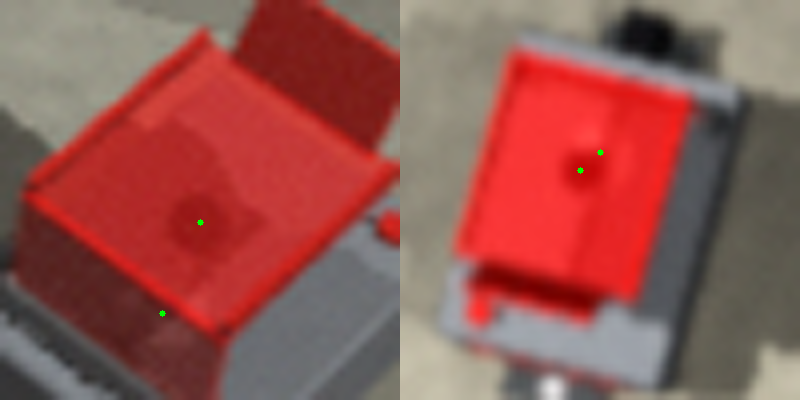

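View pics/m4.png

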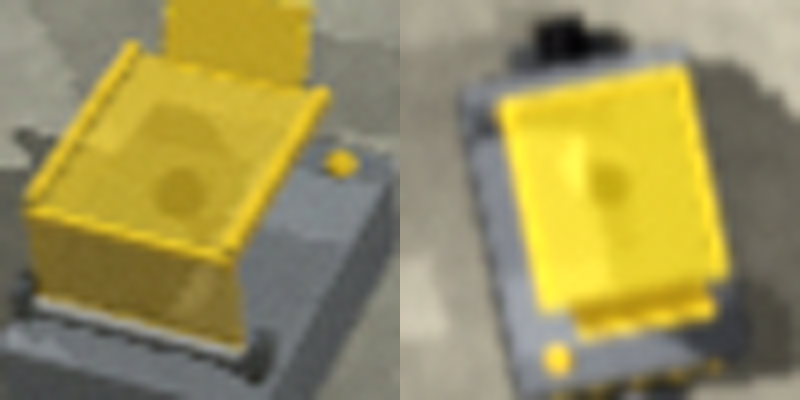

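```bash
cat >> h.py <<'E'
BX=np.array([0.6015,0.2135,np.deg2rad(-15.75)])
def target(u,v,z,t,flip=True):
    """tip centre in box coords mm; t tilt deg; returns pos, R"""
    pos=boxpts(BX,(u,v,z))[0]
    c,s=np.cos(np.deg2rad(t)),np.sin(np.deg2rad(t))
    X=np.array([c,0,s]);Z=np.array([s,0,-c]); 
    if flip: X=-X
    M=np.c_[X,np.cross(Z,X),Z]
    return pos,R.from_euler('z',BX[2])*R.from_matrix(M)
def tobox(pos): 
    q=R.from_euler('z',-BX[2]).apply(np.asarray(pos)-[BX[0],BX[1],0])*1000; return q
def plan(pos,rot,n,grip=0.0,start=None):
    s=state(); p0,r0=(np.array(s["tcp_pos"]),rpy(s["tcp_rot"])) if start is None else start
    rv=(r0.inv()*rot).as_rotvec(degrees=True)
    rows=[]
    for i in range(n):
        ri=r0*R.from_rotvec(rv*i/n,degrees=True)
        d=ri.inv().apply((pos-p0)/n)
        rows.append([grip]+[round(float(x),3) for x in d]+[round(float(x),1) for x in rv/n])
    print(str(rows).replace(" ",""))
def where():
    s=state(); print("t",s["time_s"],"box",tobox(s["tcp_pos"]).round(1),"z-axis",R.from_euler('z',-BX[2]).apply(rpy(s["tcp_rot"]).as_matrix()[:,2]).round(3),"x",R.from_euler('z',-BX[2]).apply(rpy(s["tcp_rot"]).as_matrix()[:,0]).round(3),"q",s["q"].round(1),"f",s["ft_force"].round(2),"gap",round(s["finger_gap"],4))
E
python3 - <<'E'
from h import *
print([a for a in dir(bot) if a[0]!='_'])
plan(*target(-150,0,260,0),18)
E
```

```text
['Unreachable', 'grasp_offset']
[[0.0,0.029,-0.037,-0.002,-0.0,-0.0,-7.7],[0.0,0.034,-0.032,-0.002,-0.0,-0.0,-7.7],[0.0,0.038,-0.028,-0.002,-0.0,-0.0,-7.7],[0.0,0.041,-0.022,-0.002,-0.0,-0.0,-7.7],[0.0,0.044,-0.017,-0.002,-0.0,-0.0,-7.7],[0.0,0.046,-0.011,-0.002,-0.0,-0.0,-7.7],[0.0,0.047,-0.004,-0.002,-0.0,-0.0,-7.7],[0.0,0.047,0.002,-0.002,-0.0,-0.0,-7.7],[0.0,0.046,0.008,-0.002,-0.0,-0.0,-7.7],[0.0,0.045,0.014,-0.002,-0.0,-0.0,-7.7],[0.0,0.042,0.02,-0.002,-0.0,-0.0,-7.7],[0.0,0.039,0.026,-0.002,-0.0,-0.0,-7.7],[0.0,0.035,0.031,-0.002,-0.0,-0.0,-7.7],[0.0,0.031,0.035,-0.002,-0.0,-0.0,-7.7],[0.0,0.026,0.039,-0.002,-0.0,-0.0,-7.7],[0.0,0.02,0.042,-0.002,-0.0,-0.0,-7.7],[0.0,0.014,0.044,-0.002,-0.0,-0.0,-7.7],[0.0,0.008,0.046,-0.002,-0.0,-0.0,-7.7]]
```

{"api": "send_rows", "payload": {"series": [[0, 0.029, -0.037, -0.01, 0, 0, -7.7], [0, 0.034, -0.032, -0.01, 0, 0, -7.7], [0, 0.038, -0.028, -0.005, 0, 0, -7.7], [0, 0.041, -0.022, -0.002, 0, 0, -7.7], [0, 0.044, -0.017, -0.002, 0, 0, -7.7], [0, 0.046, -0.011, -0.002, 0, 0, -7.7], [0, 0.047, -0.004, -0.002, 0, 0, -7.7], [0, 0.047, 0.002, -0.002, 0, 0, -7.7], [0, 0.046, 0.008, -0.002, 0, 0, -7.7], [0, 0.045, 0.014, -0.002, 0, 0, -7.7], [0, 0.042, 0.02, -0.002, 0, 0, -7.7], [0, 0.039, 0.026, -0.002, 0, 0, -7.7], [0, 0.035, 0.031, -0.002, 0, 0, -7.7], [0, 0.031, 0.035, -0.002, 0, 0, -7.7], [0, 0.026, 0.039, -0.002, 0, 0, -7.7], [0, 0.02, 0.042, -0.002, 0, 0, -7.7], [0, 0.014, 0.044, -0.002, 0, 0, -7.7], [0, 0.008, 0.046, -0.002, 0, 0, -7.7]]}}

```text
time_s: 2.75
tcp_pos: [0.437, 0.2841, 0.2914]
tcp_rot: [180.0, 0.9, 168.0]
ft_force: [0.9, -0.1, 0.1]
finger_gap: 0.0003
```

Run:
```python
from h import *
where(); plan(*target(-130,0,240,40),10)
```

```text
t 2.75 box [-177.5   23.3  291.4] z-axis [ 0.016  0.002 -1.   ] x [-0.998 -0.066 -0.016] q [ 24.7  -4.2  98.8  -0.5  84.6 -53.3] f [ 0.94 -0.15  0.09] gap 0.0003
[[0.0,-0.005,-0.003,0.005,0.1,-3.9,0.4],[0.0,-0.004,-0.003,0.006,0.1,-3.9,0.4],[0.0,-0.004,-0.003,0.006,0.1,-3.9,0.4],[0.0,-0.003,-0.003,0.006,0.1,-3.9,0.4],[0.0,-0.003,-0.002,0.006,0.1,-3.9,0.4],[0.0,-0.003,-0.002,0.006,0.1,-3.9,0.4],[0.0,-0.002,-0.002,0.007,0.1,-3.9,0.4],[0.0,-0.002,-0.002,0.007,0.1,-3.9,0.4],[0.0,-0.001,-0.002,0.007,0.1,-3.9,0.4],[0.0,-0.001,-0.002,0.007,0.1,-3.9,0.4]]
```

{"api": "send_rows", "payload": {"series": [[0, -0.005, -0.003, 0.005, 0.1, -4, 0.4], [0, -0.004, -0.003, 0.006, 0.1, -4, 0.4], [0, -0.004, -0.003, 0.006, 0.1, -4, 0.4], [0, -0.003, -0.003, 0.006, 0.1, -4, 0.4], [0, -0.003, -0.002, 0.006, 0.1, -4, 0.4], [0, -0.003, -0.002, 0.006, 0.1, -4, 0.4], [0, -0.002, -0.002, 0.006, 0.1, -4, 0.4], [0, -0.002, -0.002, 0.006, 0.1, -4, 0.4], [0, -0.001, -0.002, 0.006, 0.1, -4, 0.4], [0, -0.001, -0.002, 0.006, 0.1, -4, 0.4], [0, 0, 0, 0, 0, 0, 0]]}}

```text
time_s: 4.12
tcp_pos: [0.477, 0.2535, 0.243]
tcp_rot: [179.0, 42.1, 163.7]
ft_force: [-1.1, 0.1, -1.2]
finger_gap: -0.0002
```

Run:
```python
from h import *
where(); plan(*target(-105,0,150,42),6)
c=optics.camera("scene"); crop(c,"pics/s5.png",230,130,380,290,4)
d=optics.camera("top"); crop(d,"pics/t5.png",150,150,250,250,4)
a=cv2.imread("pics/s5.png");b=cv2.imread("pics/t5.png")
print(a.shape,b.shape)
```

```text
t 4.125 box [-130.7    4.7  243. ] z-axis [ 0.67   0.011 -0.742] x [-0.742  0.007 -0.67 ] q [ 38.8 -15.1 123.  -42.7  52.7 -14.4] f [-1.09  0.07 -1.17] gap -0.0002
[[0.0,0.007,-0.001,0.014,0.1,0.0,-0.1],[0.0,0.007,-0.001,0.014,0.1,0.0,-0.1],[0.0,0.007,-0.001,0.014,0.1,0.0,-0.1],[0.0,0.007,-0.001,0.014,0.1,0.0,-0.1],[0.0,0.007,-0.001,0.014,0.1,0.0,-0.1],[0.0,0.007,-0.001,0.014,0.1,0.0,-0.1]]
(640, 600, 3) (400, 400, 3)
```

View pics/s5.png

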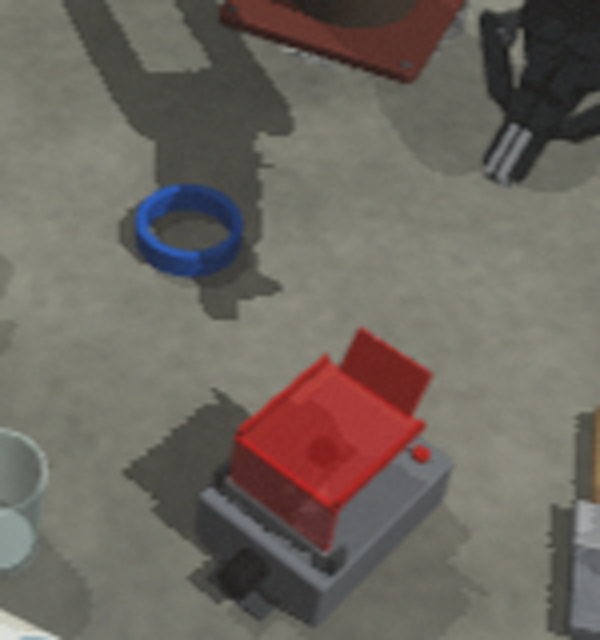

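Run:
```python
from h import *
c=optics.camera("scene"); crop(c,"pics/s6.png",310,70,430,190,5)
d=optics.camera("top")
for n,uv,z in (("jar",(245,154),.085),("tape",(252,244),.02),("yel",(298,197),.1),("yeltab",(299,214),.13),("brush1",(146,190),.01),("brush2",(155,240),.01)):
    P=unproj(d,uv,z); print(n,P.round(3),tobox(P).round())
where()
```

```text
jar [0.721 0.02  0.085] [ 167. -154.   85.]
tape [0.39  0.001 0.02 ] [-146. -262.   20.]
yel [ 0.556 -0.169  0.1  ] [  60. -381.  100.]
yeltab [ 0.492 -0.168  0.13 ] [  -1. -397.  130.]
brush1 [0.603 0.404 0.01 ] [-50. 184.  10.]
brush2 [0.412 0.369 0.01 ] [-225.   98.   10.]
t 4.325 box [-129.2    5.6  245.6] z-axis [ 0.672  0.013 -0.741] x [-0.741  0.01  -0.672] q [ 38.7 -15.2 122.8 -42.7  52.7 -14.5] f [-0.84 -0.02 -0.11] gap -0.0003
```

View pics/s6.png

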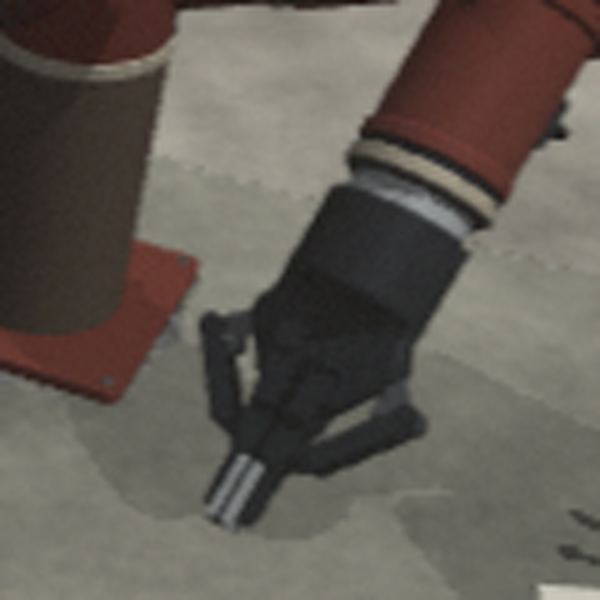

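```bash
cat > sim.py <<'E'
import numpy as np
def grid(a,b,st=3):
    ax=[np.linspace(x,y,max(2,int(abs(y-x)/st)+1)) for x,y in zip(a,b)]
    return np.stack(np.meshgrid(*ax,indexing='ij'),-1).reshape(-1,3)
# guard relative to hinge, shut
top=grid((-95,-42,46),(0,42,50)); back=grid((-4,-42,0),(0,42,46)); ribs=np.r_[grid((-95,-42,50),(0,-38,56)),grid((-95,38,50),(0,42,56))]
k=np.linspace(0,1,14); w=np.linspace(-30,30,21)
tab=np.array([(-95-15*a+dx,b,46+34*a) for a in k for b in w for dx in (0,4)])
G=np.r_[top,back,ribs,tab]
def guard(g):
    c,s=np.cos(g),np.sin(g); x,y,z=G.T   # opening: front goes up: rotate (-1,0)->(-c, s)
    return np.c_[x*c+z*s+55, y, -x*s+z*c+58]
def frame(al,t):
    al,t=np.deg2rad([al,t]); h=np.array([np.cos(al),np.sin(al),0])
    Z=np.sin(t)*h-np.array([0,0,np.cos(t)]); X=np.cos(t)*h+np.array([0,0,np.sin(t)]); Y=np.cross(Z,X)
    return X,Y,Z
PX=40
def boxes(knuck=True):
    b=[(11,14.5,0,75),(PX,43,73,180)]
    if knuck: b+= [(12,32,42,56),(12,52,56,75)]
    return b
def inside(P,T,F,which=None,r=0.0,knuck=True):
    X,Y,Z=F; d=P-T; x,y,s=np.abs(d@X),np.abs(d@Y),-(d@Z)
    m=np.zeros(len(P),bool); who=0
    for i,(a,b,s0,s1) in enumerate(boxes(knuck)):
        h=(x<a)&(y<b)&(s>s0)&(s<s1)
        if h.any(): who|=1<<i
    return who
def ball(q):
    a=q-0.35; ctr=np.array([25+40*np.sin(a),0,52+40*np.cos(a)])
    return ctr
u=np.random.default_rng(0).normal(size=(600,3));u/=np.linalg.norm(u,axis=1)[:,None]
def togpts(q):
    c=ball(q);p=np.array([25,0,52.]);st=[p+(c-p)*f+np.array([dx,dy,0]) for f in np.linspace(.2,1,20) for dx,dy in((4,0),(-4,0),(0,4),(0,-4))]
    return np.r_[c+10*u,st]
def run(path,knuck=True,dg=.01):
    """path list of (T,al,t)"""
    g=0.;q=0.;out=[]
    for T,al,t in path:
        F=frame(al,t);T=np.asarray(T,float)
        who=inside(guard(g),T,F,knuck=knuck); w=who
        if who:
            while who and g<1.25: g+=dg; w=who; who=inside(guard(g),T,F,knuck=knuck)
        else:
            while g>0:
                w=inside(guard(g-dg),T,F,knuck=knuck)
                if w: break
                g=max(0,g-dg)
        wt=inside(togpts(q),T,F,knuck=knuck); w2=wt
        while wt and q<.75: q+=.01; w2=wt; wt=inside(togpts(q),T,F,knuck=knuck)
        # box
        lo=[]
        X,Y,Z=F
        for a,b,s0,s1 in boxes(knuck):
            for i in(-1,1):
                for j in(-1,1):
                    for s in (s0,s1): lo.append(T+i*a*X+j*b*Y-s*Z)
        lo=np.array(lo); m=lo[:,2].min()
        out.append((g,q,w,w2,m))
    return out
def lerp(A,B,n): 
    return [(np.array(A[0])+(np.array(B[0])-np.array(A[0]))*i/n, A[1]+(B[1]-A[1])*i/n, A[2]+(B[2]-A[2])*i/n) for i in range(1,n+1)]
E
python3 - <<'E'
from sim import *
for al,t in ((0,65),(0,70),(20,60),(35,50),(35,60),(50,50),(50,60),(65,50),(65,60)):
  X,Y,Z=frame(al,t)
  for zc in (74,80):
    # T such that finger enters; at start far back along az dir, end at pre-push, push +u
    best=None
    for u0 in (-20,):
        A=(np.array([u0,6*np.sin(np.deg2rad(al)),zc])-90*np.array([np.cos(np.deg2rad(al)),np.sin(np.deg2rad(al)),0]),al,t)
        B=(np.array([u0,6*np.sin(np.deg2rad(al)),zc]),al,t); C=(B[0]+[50,0,0],al,t)
        o=run([A]+lerp(A,B,18)+lerp(B,C,25))
        print(al,t,zc,"pre",["%.2f %.2f %d"%(x[0],x[1],x[2]) for x in o[6:19:4]],"push",["%.2f/%.2f/%d/%d"%(x[0],x[1],x[2],x[3]) for x in o[19::4]],"lo",round(min(x[4] for x in o)))
E
```

```text
0 65 74 pre ['0.00 0.00 0', '0.00 0.00 0', '0.00 0.00 0', '0.00 0.00 0'] push ['0.00/0.00/0/0', '0.00/0.00/0/0', '0.04/0.00/2/0', '0.11/0.15/2/1', '0.18/0.34/2/1', '0.26/0.55/2/1', '0.34/0.75/2/1'] lo 64
0 65 80 pre ['0.00 0.00 0', '0.00 0.00 0', '0.00 0.00 0', '0.00 0.00 0'] push ['0.00/0.00/0/0', '0.02/0.00/1/0', '0.06/0.04/5/1', '0.12/0.23/2/1', '0.19/0.44/2/1', '0.27/0.64/2/1', '0.35/0.75/2/1'] lo 70
0 70 74 pre ['0.00 0.00 0', '0.00 0.00 0', '0.00 0.00 0', '0.00 0.00 0'] push ['0.00/0.00/0/0', '0.00/0.00/0/0', '0.00/0.00/0/0', '0.04/0.14/2/1', '0.12/0.32/2/1', '0.19/0.54/2/1', '0.28/0.75/2/1'] lo 61
0 70 80 pre ['0.00 0.00 0', '0.00 0.00 0', '0.00 0.00 0', '0.00 0.00 0'] push ['0.00/0.00/0/0', '0.00/0.00/0/0', '0.03/0.01/4/1', '0.06/0.22/2/1', '0.13/0.41/2/1', '0.20/0.62/2/1', '0.29/0.75/2/1'] lo 67
20 60 74 pre ['0.00 0.00 0', '0.00 0.00 0', '0.00 0.00 0', '0.02 0.00 4'] push ['0.04/0.00/4/0', '0.10/0.00/2/0', '0.18/0.04/2/1', '0.25/0.20/2/1', '0.33/0.38/2/1', '0.46/0.64/2/1', '0.55/0.75/2/1'] lo 64
20 60 80 pre ['0.00 0.00 0', '0.00 0.00 0', '0.00 0.00 0', '0.04 0.00 4'] push 
[... 1888 characters left out ...]
.24/2/1', '0.84/0.44/2/1', '0.91/0.66/2/1', '0.99/0.75/2/1', '1.07/0.75/2/1'] lo 66
65 50 80 pre ['0.00 0.00 0', '0.00 0.00 0', '0.17 0.00 4', '0.38 0.00 2'] push ['0.61/0.00/2/0', '0.74/0.08/2/1', '0.82/0.28/2/1', '0.88/0.48/2/1', '0.95/0.70/2/1', '1.02/0.75/2/1', '1.10/0.75/2/1'] lo 72
65 60 74 pre ['0.00 0.00 0', '0.00 0.00 0', '0.02 0.00 4', '0.13 0.00 8'] push ['0.14/0.00/8/0', '0.16/0.04/10/1', '0.53/0.22/2/1', '0.57/0.41/2/1', '0.63/0.65/2/1', '0.68/0.75/2/1', '0.75/0.75/2/1'] lo 64
65 60 80 pre ['0.00 0.00 0', '0.00 0.00 0', '0.07 0.00 1', '0.19 0.00 12'] push ['0.20/0.00/8/0', '0.22/0.08/8/1', '0.26/0.28/2/1', '0.64/0.48/2/1', '0.68/0.70/2/1', '0.74/0.75/2/1', '0.80/0.75/2/1'] lo 70
```

```bash
cat > s2.py <<'E'
import sim
from sim import *
import sys
def show(o,st=3): return " ".join("%.2f/%.2f/%d/%d"%x[:4] for x in o[st-1::st])
for px in (25,33,40,43):
  sim.PX=px
  for kn in (True,False):
    for al,t in ((20,60),(10,62),(20,55)):
      P0=(( -110,-30*np.sin(np.deg2rad(al))*3,85),al,t); P1=((-25,0,76),al,t); P2=((0,0,122),al,t); P3=((-20,0,76),al,t); P4=((26,2,78),al,t); P5=((26,2,88),al,t)
      a=[P0]+lerp(P0,P1,18);b=lerp(P1,P2,9);c=lerp(P2,P1,9);d=lerp(P3,P4,18);e=lerp(P4,P5,3)
      o=run(a+b+c+d+e,knuck=kn)
      i=np.cumsum([len(a),len(b),len(c),len(d),len(e)])
      print(px,kn,al,t,"| in",show(o[:i[0]],6),"| up",show(o[i[0]:i[1]]),"| dn",show(o[i[1]:i[2]]),"| push",show(o[i[2]:i[3]]),"| lift",show(o[i[3]:]))
E
python3 s2.py
```

```text
25 True 20 60 | in 0.00/0.00/0/0 0.00/0.00/0/0 0.00/0.00/0/0 | up 0.15/0.00/1/0 0.31/0.00/1/0 0.48/0.00/1/0 | dn 0.31/0.00/1/0 0.15/0.00/1/0 0.00/0.00/0/0 | push 0.08/0.00/4/0 0.12/0.00/4/0 0.16/0.18/8/1 0.20/0.36/10/1 0.31/0.59/2/1 0.41/0.75/2/1 | lift 0.38/0.75/2/0
25 True 10 62 | in 0.00/0.00/0/0 0.00/0.00/0/0 0.00/0.00/0/0 | up 0.12/0.00/1/0 0.29/0.00/1/0 0.46/0.00/1/0 | dn 0.29/0.00/1/0 0.12/0.00/1/0 0.00/0.00/0/0 | push 0.04/0.00/4/0 0.07/0.00/4/0 0.11/0.16/12/1 0.15/0.35/8/1 0.22/0.55/2/1 0.31/0.75/2/1 | lift 0.31/0.75/10/0
25 True 20 55 | in 0.00/0.00/0/0 0.00/0.00/0/0 0.00/0.00/0/0 | up 0.17/0.00/1/0 0.33/0.00/1/0 0.50/0.00/1/0 | dn 0.33/0.00/1/0 0.17/0.00/1/0 0.00/0.00/0/0 | push 0.12/0.00/4/0 0.17/0.01/8/1 0.21/0.19/8/1 0.26/0.39/10/1 0.39/0.60/2/1 0.47/0.75/2/1 | lift 0.44/0.75/2/0
25 False 20 60 | in 0.00/0.00/0/0 0.00/0.00/0/0 0.00/0.00/0/0 | up 0.15/0.00/1/0 0.31/0.00/1/0 0.48/0.00/1/0 | dn 0.31/0.00/1/0 0.15/0.00/1/0 0.00/0.00/0/0 | push 0.05/0.00/1/0 0.08/0.00/1/0 0.13/0.18/1/1 0.20/0.36/2/1 0.31/0.59/2/1 0.41/0.75/2/1 | lift 0.38/0.75/2/0
25 False 10 62 | in 0.00/0.
[... 4625 characters left out ...]
0/1/0 | dn 0.31/0.00/1/0 0.15/0.00/1/0 0.00/0.00/0/0 | push 0.10/0.00/2/0 0.18/0.00/2/0 0.25/0.18/2/1 0.32/0.36/2/1 0.40/0.59/2/1 0.50/0.75/2/1 | lift 0.48/0.75/2/0
43 False 10 62 | in 0.00/0.00/0/0 0.00/0.00/0/0 0.00/0.00/0/0 | up 0.12/0.00/1/0 0.29/0.00/1/0 0.46/0.00/1/0 | dn 0.29/0.00/1/0 0.12/0.00/1/0 0.00/0.00/0/0 | push 0.01/0.00/1/0 0.12/0.00/2/0 0.18/0.16/2/1 0.26/0.35/2/1 0.34/0.55/2/1 0.42/0.75/2/1 | lift 0.41/0.75/2/0
43 False 20 55 | in 0.00/0.00/0/0 0.00/0.00/0/0 0.00/0.00/0/0 | up 0.17/0.00/1/0 0.33/0.00/1/0 0.50/0.00/1/0 | dn 0.33/0.00/1/0 0.17/0.00/1/0 0.00/0.00/0/0 | push 0.17/0.00/2/0 0.25/0.01/2/1 0.32/0.19/2/1 0.40/0.39/2/1 0.47/0.60/2/1 0.58/0.75/2/1 | lift 0.54/0.75/2/0
```

```bash
cat >> h.py <<'E'
def tgt(u,v,z,al,t):
    pos,r=target(u,v,z,t); 
    return pos,R.from_euler('z',al,degrees=True)*r
E
python3 - <<'E'
from h import *
plan(*tgt(-115,-33,150,20,59),6)
E
```

```text
[[0.0,0.009,-0.007,0.013,-2.5,-2.7,-2.2],[0.0,0.01,-0.007,0.013,-2.5,-2.7,-2.2],[0.0,0.011,-0.007,0.012,-2.5,-2.7,-2.2],[0.0,0.011,-0.007,0.011,-2.5,-2.7,-2.2],[0.0,0.012,-0.007,0.01,-2.5,-2.7,-2.2],[0.0,0.013,-0.007,0.009,-2.5,-2.7,-2.2]]
```

{"api": "send_rows", "payload": {"series": [[0, 0.009, -0.007, 0.013, -2.5, -2.7, -2.2], [0, 0.01, -0.007, 0.013, -2.5, -2.7, -2.2], [0, 0.011, -0.007, 0.012, -2.5, -2.7, -2.2], [0, 0.011, -0.007, 0.011, -2.5, -2.7, -2.2], [0, 0.012, -0.007, 0.01, -2.5, -2.7, -2.2], [0, 0.013, -0.007, 0.009, -2.5, -2.7, -2.2], [0, 0, 0, 0, 0, 0, 0]]}}

```text
time_s: 5.2
tcp_pos: [0.4833, 0.2054, 0.1846]
tcp_rot: [178.0, 57.4, -176.7]
ft_force: [0.8, -0.4, -0.0]
finger_gap: 0.0002
```

Run:
```python
from h import *
where(); plan(*tgt(-105,-30,82,20,60),5)
```

```text
t 5.2 box [-111.6  -39.9  184.6] z-axis [ 0.784  0.308 -0.538] x [-0.509 -0.176 -0.843] q [ 24.2 -28.8 147.3 -71.1  16.4  -8.1] f [ 0.75 -0.35 -0.05] gap 0.0002
[[0.0,0.016,0.001,0.013,0.2,-0.5,-0.1],[0.0,0.016,0.001,0.013,0.2,-0.5,-0.1],[0.0,0.016,0.001,0.012,0.2,-0.5,-0.1],[0.0,0.017,0.001,0.012,0.2,-0.5,-0.1],[0.0,0.017,0.001,0.012,0.2,-0.5,-0.1]]
```

```bash
cat > kin.py <<'E'
from h import *
D=[([-72.0846,12.676,87.526,0.0008,79.910,-7.2256],[.26533,-.56521,.23019],[-179.888,-.0149,25.141]),
([24.7,-4.2,98.8,-.5,84.6,-53.3],[.437,.2841,.2914],[180,.9,168.0]),
([38.8,-15.1,123,-42.7,52.7,-14.4],[.477,.2535,.243],[179.0,42.1,163.7])]
s=state(); D.append((list(s["q"]),list(s["tcp_pos"]),list(s["tcp_rot"])))
def chain(q):
    q=np.asarray(q); Y=lambda a:R.from_euler('y',a,degrees=True); Z=lambda a:R.from_euler('z',a,degrees=True)
    r1=Z(q[0]);r2=r1*Y(q[1]);r3=r2*Y(q[2]);r4=r3*Z(q[3]);r5=r4*Y(q[4]);r6=r5*Z(SG*q[5])
    return r1,r2,r3,r4,r5,r6
E
cat > k1.py <<'E'
import kin; from kin import *
for q4s in (1,-1):
  for sg in (1,-1):
    kin.SG=sg
    print(q4s,sg)
    for q,p,r in D:
        qq=list(q); qq[3]*=q4s
        r6=chain(qq)[5]
        print((r6.inv()*rpy(r)).as_matrix().round(2).tolist())
E
python3 k1.py
```

```text
1 1
[[0.0, -1.0, 0.0], [1.0, 0.0, 0.0], [-0.0, 0.0, 1.0]]
[[-0.0, -1.0, 0.0], [1.0, -0.0, 0.0], [-0.0, 0.0, 1.0]]
[[0.0, -1.0, -0.0], [1.0, 0.0, -0.0], [0.0, -0.0, 1.0]]
[[0.0, -1.0, -0.0], [1.0, 0.0, -0.0], [0.0, -0.0, 1.0]]
1 -1
[[0.25, -0.97, 0.0], [0.97, 0.25, -0.0], [-0.0, 0.0, 1.0]]
[[0.96, 0.28, 0.0], [-0.28, 0.96, -0.0], [-0.0, 0.0, 1.0]]
[[0.48, -0.88, -0.0], [0.88, 0.48, -0.0], [0.0, -0.0, 1.0]]
[[0.28, -0.96, -0.0], [0.96, 0.28, -0.0], [0.0, -0.0, 1.0]]
-1 1
[[-0.0, -1.0, 0.0], [1.0, -0.0, 0.0], [-0.0, 0.0, 1.0]]
[[0.0, -1.0, 0.02], [1.0, 0.0, -0.01], [0.01, 0.02, 1.0]]
[[0.74, -0.63, -0.23], [0.11, 0.46, -0.88], [0.66, 0.63, 0.42]]
[[0.61, 0.65, -0.46], [-0.79, 0.57, -0.24], [0.1, 0.5, 0.86]]
-1 -1
[[0.25, -0.97, 0.0], [0.97, 0.25, 0.0], [-0.0, 0.0, 1.0]]
[[0.96, 0.29, -0.01], [-0.29, 0.96, -0.01], [0.01, 0.02, 1.0]]
[[0.71, -0.32, -0.63], [-0.26, 0.71, -0.66], [0.66, 0.63, 0.42]]
[[0.36, 0.78, -0.5], [-0.93, 0.36, -0.1], [0.1, 0.5, 0.86]]
```

```bash
cat > k2.py <<'E'
import kin; from kin import *
kin.SG=1
import itertools
names={'a1':(0,0),'d1':(0,1),'h':(0,2),'x2':(1,0),'L1':(1,2),'x3':(2,0),'L2':(2,2),'y4':(3,1),'x4':(3,0),'x5':(4,0),'y5':(4,1),'L3':(4,2)}
def fit(ns):
    A=[];b=[]
    for q,p,r in D:
        c=chain(q); M=np.array([c[names[n][0]].as_matrix()[:,names[n][1]] for n in ns]).T
        A.append(M);b+=list(p)
    A=np.vstack(A); x,res,rk,sv=np.linalg.lstsq(A,np.array(b),rcond=None)
    return x,np.abs(A@x-b).max(),sv[-1]
base=['h','L1','L2','L3']
for k in range(0,4):
    for ex in itertools.combinations([n for n in names if n not in base],k):
        x,e,sv=fit(base+list(ex))
        if e<.004: print(ex,x.round(4),round(e,4),round(sv,3))
E
python3 k2.py
```

```text
('d1', 'x3') [0.3085 0.4123 0.5472 0.3339 0.0786 0.0504] 0.0005 0.11
('a1', 'd1', 'x3') [0.3067 0.4125 0.5453 0.3334 0.0017 0.0785 0.0496] 0.0005 0.087
('a1', 'd1', 'x4') [0.2415 0.4177 0.5258 0.3163 0.0147 0.0784 0.0084] 0.0035 0.154
('d1', 'x2', 'x3') [0.3064 0.4124 0.5463 0.3334 0.0785 0.0007 0.0491] 0.0004 0.088
('d1', 'x2', 'y4') [0.2386 0.4189 0.5235 0.3223 0.0712 0.0157 0.0066] 0.0038 0.207
('d1', 'x2', 'x4') [0.2435 0.4163 0.5335 0.3167 0.0782 0.0072 0.0075] 0.003 0.209
('d1', 'x2', 'y5') [0.2386 0.4189 0.5235 0.3223 0.0712 0.0157 0.0066] 0.0038 0.207
('d1', 'x3', 'y4') [ 3.077e-01  4.126e-01  5.471e-01  3.337e-01  7.890e-02  5.020e-02
 -5.000e-04] 0.0004 0.106
('d1', 'x3', 'x4') [ 3.089e-01  4.124e-01  5.472e-01  3.342e-01  7.860e-02  5.090e-02
 -2.000e-04] 0.0005 0.095
('d1', 'x3', 'x5') [ 3.077e-01  4.125e-01  5.467e-01  3.340e-01  7.850e-02  4.990e-02
 -4.000e-04] 0.0004 0.104
('d1', 'x3', 'y5') [ 3.077e-01  4.126e-01  5.471e-01  3.337e-01  7.890e-02  5.020e-02
 -5.000e-04] 0.0004 0.106
('d1', 'y4', 'x4') [ 0.2454  0.416   0.5417  0.3131  0.0843 -0.0063  0.0126] 0.0028 0.207
('d1', 'x4', 'x5') [ 0.2533  0.4111  0.534   0.3166  0.0779  0.0135 -0.0082] 0.0023 0.201
('d1', 'x4', 'y5') [ 0.2454  0.416   0.5417  0.3131  0.0843  0.0126 -0.0063] 0.0028 0.207
```

```bash
cat > ik.py <<'E'
import kin; from kin import chain; kin.SG=1
from h import *
from scipy.optimize import least_squares
lo=np.array([-170.65,-52.31,5.05,-71.25,11.57,-153.62])+2; hi=np.array([170.65,119.04,147.46,251.25,151.72,153.62])-2
def fk(q):
    r1,r2,r3,r4,r5,r6=chain(q)
    p=r1.apply([0,.0786,.3085])+r2.apply([0,0,.4123])+r3.apply([.0504,0,.5472])+r5.apply([0,0,.3339])
    return p,r6*R.from_euler('z',90,degrees=True)
rng=np.random.default_rng(1)
def ik(pos,rot,seeds,n=6):
    best=None
    S=list(seeds)+[lo+(hi-lo)*rng.random(6) for _ in range(n)]
    for s in S:
        def f(q):
            p,r=fk(q); return np.r_[(p-pos)*10,(r.inv()*rot).as_rotvec()]
        o=least_squares(f,np.clip(s,lo+.01,hi-.01),bounds=(lo,hi),xtol=1e-10,max_nfev=80)
        if best is None or o.cost<best.cost: best=o
        if o.cost<1e-8: break
    return best.x,best.cost
if __name__=="__main__":
    s=state(); print((fk(s["q"])[0]-s["tcp_pos"]).round(4))
    seeds=[np.array(s["q"]),np.array([24.7,-4.2,98.8,-.5,50,-53.3]),np.array([24.7,-4.2,98.8,150,50,90])]
    for al in (0,20,35,50,65,80):
        for t in (35,42,50,55,60,65):
            for fl in (0,180):
                out=[]
                for P in ((-25,0,76),(0,0,122),(26,2,78),(-105,-30,82)):
                    pos,r=tgt(*P,al,t); r=r*R.from_euler('z',fl,degrees=True)
                    q,c=ik(pos,r,seeds,4); out.append((c<1e-6,q.round(0).astype(int).tolist()))
                print(al,t,fl,[o[0] for o in out],out[0][1] if out[0][0] else "",out[3][1] if out[3][0] else "")
E
python3 ik.py
```

```text
[0.0002 0.0001 0.    ]
0 35 0 [np.True_, np.True_, np.True_, np.True_] [25, 9, 118, -43, 33, -16] [30, -2, 128, -44, 36, -12]
0 35 180 [np.False_, np.False_, np.False_, np.False_]  
0 42 0 [np.True_, np.True_, np.True_, np.True_] [28, 9, 121, -61, 32, 2] [33, -1, 131, -60, 35, 5]
0 42 180 [np.False_, np.False_, np.False_, np.False_]  
0 50 0 [np.False_, np.False_, np.False_, np.False_]  
0 50 180 [np.False_, np.False_, np.False_, np.False_]  
0 55 0 [np.False_, np.False_, np.False_, np.False_]  
0 55 180 [np.False_, np.False_, np.False_, np.False_]  
0 60 0 [np.False_, np.False_, np.False_, np.False_]  
0 60 180 [np.False_, np.False_, np.False_, np.False_]  
0 65 0 [np.False_, np.False_, np.True_, np.False_]  
0 65 180 [np.False_, np.False_, np.True_, np.False_]  
20 35 0 [np.True_, np.True_, np.True_, np.True_] [18, 3, 124, -23, 20, -57] [21, -9, 134, -25, 22, -52]
20 35 180 [np.True_, np.True_, np.True_, np.True_] [18, 3, 124, -23, 20, 123] [21, -9, 134, -25, 22, 128]
20 42 0 [np.False_, np.True_, np.False_, np.True_]  [22, -9, 139, -50, 16, -27]
20 42 180 [np.False_, np.True_, np.
[... 4095 characters left out ...]
, np.True_] [-11, 14, 120, 66, 54, -31] [-14, 3, 132, 65, 56, -33]
80 55 0 [np.True_, np.True_, np.True_, np.True_] [-13, 17, 121, 72, 57, 142] [-17, 6, 133, 71, 59, 139]
80 55 180 [np.True_, np.True_, np.True_, np.True_] [-13, 17, 121, 72, 57, -38] [-17, 6, 133, 71, 59, -41]
80 60 0 [np.True_, np.True_, np.True_, np.True_] [-15, 19, 121, 77, 61, 136] [-20, 10, 133, 75, 63, 133]
80 60 180 [np.True_, np.True_, np.True_, np.True_] [-15, 19, 121, 77, 61, -44] [-20, 10, 133, 75, 63, -47]
80 65 0 [np.True_, np.True_, np.True_, np.True_] [-17, 23, 121, 81, 65, 130] [-22, 14, 133, 79, 67, 126]
80 65 180 [np.True_, np.True_, np.True_, np.True_] [-17, 23, 121, 81, 65, -50] [-22, 14, 133, 79, 67, -54]
```

```bash
cat > s3.py <<'E'
import sim
from sim import *
def show(o,st=3): return " ".join("%.2f/%.2f/%d/%d"%x[:4] for x in o[st-1::st])
def path(al,t,v0,z0,z1,u0,u1,zp):
    a=np.deg2rad(al); h=np.array([np.cos(a),np.sin(a),0])
    P1=np.array([u0,v0,z0]); P0=P1-70*h
    P2=np.array([u0,v0,z1]); P3=np.array([u0,v0,zp]); P4=np.array([u1,v0,zp])
    segs=[[(P0,al,t)]+lerp((P0,al,t),(P1,al,t),23),lerp((P1,al,t),(P2,al,t),12),lerp((P2,al,t),(P3,al,t),12),lerp((P3,al,t),(P4,al,t),24)]
    return segs
if __name__=="__main__":
  for al in (70,80,90):
    for t in (45,50,55,60):
      for px in (25,38,43):
        sim.PX=px
        S=path(al,t,4,68,100,-20,20,78)
        o=run(sum(S,[])); i=np.cumsum([len(x) for x in S])
        print(al,t,px,"| in",show(o[:i[0]],4),"| up",show(o[i[0]:i[1]],4),"| dn",show(o[i[1]:i[2]],6),"| push",show(o[i[2]:i[3]],4))
E
python3 s3.py
```

```text
70 45 25 | in 0.00/0.00/0/0 0.00/0.00/0/0 0.00/0.00/0/0 0.07/0.00/4/0 0.18/0.00/8/0 0.51/0.00/2/0 | up 0.61/0.00/2/0 0.57/0.00/8/0 0.67/0.00/8/0 | dn 0.56/0.00/8/0 0.61/0.00/2/0 | push 0.65/0.00/2/0 0.70/0.17/2/1 0.75/0.34/2/1 0.82/0.51/2/1 0.86/0.68/2/1 0.93/0.75/2/1
70 45 38 | in 0.00/0.00/0/0 0.00/0.00/0/0 0.00/0.00/0/0 0.07/0.00/4/0 0.18/0.00/10/0 0.67/0.00/2/0 | up 0.69/0.00/2/0 0.57/0.00/8/0 0.67/0.00/8/0 | dn 0.56/0.00/8/0 0.69/0.00/2/0 | push 0.77/0.00/2/0 0.83/0.17/2/1 0.89/0.34/2/1 0.95/0.51/2/1 1.00/0.68/2/1 1.07/0.75/2/1
70 45 43 | in 0.00/0.00/0/0 0.00/0.00/0/0 0.00/0.00/0/0 0.07/0.00/4/0 0.28/0.00/2/0 0.70/0.00/2/0 | up 0.69/0.00/2/0 0.65/0.00/2/0 0.67/0.00/8/0 | dn 0.65/0.00/2/0 0.69/0.00/2/0 | push 0.77/0.00/2/0 0.84/0.17/2/1 0.91/0.34/2/1 0.97/0.51/2/1 1.03/0.68/2/1 1.09/0.75/2/1
70 50 25 | in 0.00/0.00/0/0 0.00/0.00/0/0 0.00/0.00/0/0 0.02/0.00/4/0 0.11/0.00/12/0 0.39/0.00/2/0 | up 0.42/0.00/2/0 0.45/0.00/8/0 0.56/0.00/8/0 | dn 0.45/0.00/8/0 0.38/0.00/2/0 | push 0.52/0.00/2/0 0.55/0.17/2/1 0.60/0.33/2/1 0.64/0.50/2/1 0.69/0.68/2/1 0.73/0.75/2/1
70 50 38 | in 0.00/0.0
[... 7918 characters left out ...]
3/0.00/8/0 0.59/0.00/8/0 0.72/0.00/8/0 | dn 0.59/0.00/8/0 0.41/0.00/8/0 | push 0.47/0.00/8/0 0.56/0.17/8/1 0.63/0.34/8/1 0.74/0.51/8/1 0.89/0.68/8/1 1.00/0.75/8/1
90 60 38 | in 0.00/0.00/0/0 0.00/0.00/0/0 0.00/0.00/0/0 0.00/0.00/0/0 0.00/0.00/0/0 0.16/0.00/8/0 | up 0.72/0.00/2/0 0.82/0.00/2/0 0.72/0.00/8/0 | dn 0.82/0.00/2/0 0.72/0.00/2/0 | push 0.77/0.00/2/0 0.85/0.17/2/1 0.90/0.34/2/1 0.98/0.51/2/1 1.05/0.68/2/1 1.12/0.75/2/1
90 60 43 | in 0.00/0.00/0/0 0.00/0.00/0/0 0.00/0.00/0/0 0.00/0.00/0/0 0.00/0.00/0/0 0.16/0.00/8/0 | up 0.77/0.00/2/0 0.82/0.00/2/0 0.72/0.00/8/0 | dn 0.82/0.00/2/0 0.77/0.00/2/0 | push 0.82/0.00/2/0 0.89/0.17/2/1 0.94/0.34/2/1 1.01/0.51/2/1 1.08/0.68/2/1 1.15/0.75/2/1
```

```bash
cat > s4.py <<'E'
import sim
from sim import *
from s3 import path,show
for al in (75,82):
  for t in (60,64):
   for v0 in (-4,0):
    for px in (25,43):
        sim.PX=px
        S=path(al,t,v0,70,105,-24,22,82)
        o=run(sum(S,[])); i=np.cumsum([len(x) for x in S])
        print(al,t,v0,px,"| in",show(o[:i[0]],6),"| up",show(o[i[0]:i[1]],4),"| dn",show(o[i[1]:i[2]],6),"| push",show(o[i[2]:i[3]],3))
E
python3 s4.py
```

```text
75 60 -4 25 | in 0.00/0.00/0/0 0.00/0.00/0/0 0.00/0.00/0/0 0.04/0.00/4/0 | up 0.16/0.00/4/0 0.32/0.00/4/0 0.46/0.00/4/0 | dn 0.32/0.00/4/0 0.16/0.00/4/0 | push 0.18/0.00/4/0 0.20/0.02/4/1 0.22/0.17/4/1 0.25/0.31/4/1 0.28/0.46/4/1 0.32/0.61/4/1 0.36/0.75/4/1 0.43/0.75/4/1
75 60 -4 43 | in 0.00/0.00/0/0 0.00/0.00/0/0 0.00/0.00/0/0 0.04/0.00/4/0 | up 0.16/0.00/4/0 0.32/0.00/4/0 0.46/0.00/4/0 | dn 0.32/0.00/4/0 0.16/0.00/4/0 | push 0.18/0.00/4/0 0.20/0.02/4/1 0.22/0.17/4/1 0.25/0.31/4/1 0.28/0.46/4/1 0.32/0.61/4/1 0.36/0.75/4/1 0.43/0.75/4/1
75 60 0 25 | in 0.00/0.00/0/0 0.00/0.00/0/0 0.00/0.00/0/0 0.06/0.00/12/0 | up 0.19/0.00/4/0 0.34/0.00/4/0 0.47/0.00/4/0 | dn 0.34/0.00/4/0 0.20/0.00/4/0 | push 0.21/0.00/4/0 0.24/0.04/4/1 0.26/0.19/4/1 0.29/0.33/4/1 0.33/0.48/4/1 0.37/0.63/4/1 0.42/0.75/4/1 0.49/0.75/4/1
75 60 0 43 | in 0.00/0.00/0/0 0.00/0.00/0/0 0.00/0.00/0/0 0.06/0.00/12/0 | up 0.19/0.00/4/0 0.34/0.00/4/0 0.47/0.00/4/0 | dn 0.34/0.00/4/0 0.20/0.00/4/0 | push 0.21/0.00/4/0 0.24/0.04/4/1 0.26/0.19/4/1 0.29/0.33/4/1 0.33/0.48/4/1 0.37/0.63/4/1 0.67/0.75/2/1 0.74/0.75/2/1
75 64 -4 25 
[... 2545 characters left out ...]
00/4/0 | dn 0.32/0.00/4/0 0.14/0.00/4/0 | push 0.16/0.00/4/0 0.18/0.03/4/1 0.20/0.18/4/1 0.22/0.33/4/1 0.26/0.47/4/1 0.31/0.61/4/1 0.37/0.75/4/1 0.43/0.75/4/1
82 64 0 25 | in 0.00/0.00/0/0 0.00/0.00/0/0 0.00/0.00/0/0 0.01/0.00/4/0 | up 0.17/0.00/4/0 0.33/0.00/4/0 0.48/0.00/4/0 | dn 0.34/0.00/4/0 0.18/0.00/4/0 | push 0.19/0.00/4/0 0.22/0.03/4/1 0.24/0.18/4/1 0.27/0.32/4/1 0.31/0.47/4/1 0.36/0.61/4/1 0.42/0.75/4/1 0.47/0.75/4/1
82 64 0 43 | in 0.00/0.00/0/0 0.00/0.00/0/0 0.00/0.00/0/0 0.01/0.00/4/0 | up 0.17/0.00/4/0 0.33/0.00/4/0 0.48/0.00/4/0 | dn 0.34/0.00/4/0 0.18/0.00/4/0 | push 0.19/0.00/4/0 0.22/0.03/4/1 0.24/0.18/4/1 0.27/0.32/4/1 0.31/0.47/4/1 0.36/0.61/4/1 0.42/0.75/4/1 0.47/0.75/4/1
```

```bash
cat >> ik.py <<'E'
def tg2(u,v,z,t,al=82): 
    p,r=tgt(u,v,z,al,t); return p,r*R.from_euler('z',180,degrees=True)
def checkpath(wps,n=8):
    s=state(); q=np.array(s["q"]); p0,r0=np.array(s["tcp_pos"]),rpy(s["tcp_rot"])
    for pos,rot in wps:
        rv=(r0.inv()*rot).as_rotvec()
        mj=0
        for i in range(1,n+1):
            qn,c=ik(p0+(pos-p0)*i/n,r0*R.from_rotvec(rv*i/n),[q],0); mj=max(mj,np.abs(qn-q).max()); q=qn
            if c>1e-6: print("bad",i,c)
        print(q.round(1),"maxstep",mj.round(1),"rot",np.rad2deg(np.linalg.norm(rv)).round(1)); p0,r0=pos,rot
E
python3 - <<'E'
from ik import *
W=[tgt(-130,-60,280,20,0),tg2(-60,-150,290,0,al=140),tg2(-60,-150,290,0),tg2(-34,-120,150,62),tg2(-34,-71,70,62),tg2(-24,-2,70,62),tg2(-24,-2,108,62),tg2(-24,-2,82,62),tg2(14,-2,82,62)]
checkpath(W)
E
```

```text
[ 13.5  -6.6 102.3   0.   84.3 -80.8] maxstep 36.8 rot 57.4
[  0.8  -5.2  99.9  -0.   85.3 -33.5] maxstep 6.0 rot 60.0
[ 0.8 -5.2 99.9  0.  85.3 24.5] maxstep 7.3 rot 58.0
[-31.4  10.1 122.5  64.1  76.6 -41.4] maxstep 9.5 rot 62.0
[-25.2  21.1 121.7  71.2  68.8 -49.6] maxstep 1.5 rot 0.0
[-16.2  22.6 119.4  77.3  63.8 -47.2] maxstep 1.1 rot 0.0
[-16.2  17.3 120.2  75.2  64.9 -42.3] maxstep 0.7 rot 0.0
[-16.2  20.9 119.7  76.6  64.1 -45.6] maxstep 0.5 rot 0.0
[-16.2  24.5 114.3  75.8  64.5 -43.7] maxstep 0.7 rot 0.0
```

Run:
```python
from ik import *
plan(*tgt(-135,-50,280,20,0),10)
```

```text
[[0.0,-0.007,0.0,-0.007,0.1,5.7,0.0],[0.0,-0.006,0.0,-0.008,0.1,5.7,0.0],[0.0,-0.005,0.0,-0.008,0.1,5.7,0.0],[0.0,-0.004,0.0,-0.009,0.1,5.7,0.0],[0.0,-0.003,-0.0,-0.009,0.1,5.7,0.0],[0.0,-0.002,-0.0,-0.01,0.1,5.7,0.0],[0.0,-0.001,-0.0,-0.01,0.1,5.7,0.0],[0.0,-0.0,-0.0,-0.01,0.1,5.7,0.0],[0.0,0.001,-0.0,-0.01,0.1,5.7,0.0],[0.0,0.002,-0.0,-0.01,0.1,5.7,0.0]]
```

{"api": "send_rows", "payload": {"series": [[0, -0.007, 0, -0.007, 0, 3, 0], [0, -0.006, 0, -0.008, 0, 5, 0], [0, -0.005, 0, -0.008, 0, 5.7, 0], [0, -0.004, 0, -0.009, 0, 5.7, 0], [0, -0.003, 0, -0.009, 0, 5.7, 0], [0, -0.002, 0, -0.01, 0, 5.7, 0], [0, -0.001, 0, -0.01, 0, 5.7, 0], [0, 0, 0, -0.01, 0, 5.7, 0], [0, 0.001, 0, -0.01, 0, 5.7, 0], [0, 0.002, 0, -0.01, 0, 5.7, 0]]}}

```text
time_s: 6.45
tcp_pos: [0.4445, 0.2036, 0.272]
tcp_rot: [179.0, 3.0, -175.6]
ft_force: [-0.2, -0.8, -0.4]
finger_gap: 0.0003
```

Run:
```python
from ik import *
where()
a=tg2(-80,-110,290,0,al=145); plan(*a,7); plan(*tg2(-60,-150,290,0),7,start=a)
```

```text
t 6.45 box [-148.4  -52.1  272. ] z-axis [ 0.043  0.034 -0.998] x [-0.937 -0.345 -0.053] q [ 15.1 -10.5 106.6   0.4  80.7 -79.5] f [-0.19 -0.79 -0.37] gap 0.0003
[[0.0,-0.006,-0.011,-0.002,0.3,0.3,7.9],[0.0,-0.008,-0.01,-0.002,0.3,0.3,7.9],[0.0,-0.009,-0.009,-0.002,0.3,0.3,7.9],[0.0,-0.01,-0.008,-0.002,0.3,0.3,7.9],[0.0,-0.011,-0.006,-0.002,0.3,0.3,7.9],[0.0,-0.012,-0.005,-0.002,0.3,0.3,7.9],[0.0,-0.012,-0.003,-0.003,0.3,0.3,7.9]]
[[0.0,-0.006,-0.003,0.0,0.0,0.0,9.0],[0.0,-0.006,-0.002,0.0,0.0,0.0,9.0],[0.0,-0.006,-0.001,0.0,0.0,0.0,9.0],[0.0,-0.006,-0.0,0.0,0.0,0.0,9.0],[0.0,-0.006,0.001,0.0,0.0,0.0,9.0],[0.0,-0.006,0.002,0.0,0.0,0.0,9.0],[0.0,-0.006,0.003,0.0,0.0,0.0,9.0]]
```

{"api": "send_rows", "payload": {"series": [[0, -0.006, -0.011, -0.002, 0.3, 0.3, 8], [0, -0.008, -0.01, -0.002, 0.3, 0.3, 8], [0, -0.009, -0.009, -0.002, 0.3, 0.3, 8], [0, -0.01, -0.008, -0.002, 0.3, 0.3, 8], [0, -0.011, -0.006, -0.002, 0.3, 0.3, 8], [0, -0.012, -0.005, -0.002, 0.3, 0.3, 8], [0, -0.012, -0.003, -0.003, 0.3, 0.3, 8], [0, -0.006, -0.003, 0, 0, 0, 9.2], [0, -0.006, -0.002, 0, 0, 0, 9.2], [0, -0.006, -0.001, 0, 0, 0, 9.2], [0, -0.006, 0, 0, 0, 0, 9.2], [0, -0.006, 0.001, 0, 0, 0, 9.2], [0, -0.006, 0.002, 0, 0, 0, 9.2], [0, -0.006, 0.003, 0, 0, 0, 9.2]]}}

```text
time_s: 8.2
tcp_pos: [0.4945, 0.0934, 0.2848]
tcp_rot: [-177.9, 0.8, 60.3]
ft_force: [0.1, 0.1, 0.5]
finger_gap: -0.0001
```

Run:
```python
from ik import *
where()
a=tg2(-40,-130,180,62); plan(*a,10)
```

```text
t 8.2 box [ -70.4 -144.7  284.8] z-axis [-0.04  -0.005 -0.999] x [ 0.241  0.971 -0.015] q [ 1.5 -4.3 99.6  0.4 86.9 31.1] f [0.15 0.06 0.49] gap -0.0001
[[0.0,0.002,0.003,0.01,0.1,6.3,-0.7],[0.0,0.001,0.003,0.011,0.1,6.3,-0.7],[0.0,-0.0,0.003,0.011,0.1,6.3,-0.7],[0.0,-0.001,0.003,0.01,0.1,6.3,-0.7],[0.0,-0.002,0.003,0.01,0.1,6.3,-0.7],[0.0,-0.004,0.003,0.01,0.1,6.3,-0.7],[0.0,-0.005,0.003,0.009,0.1,6.3,-0.7],[0.0,-0.006,0.003,0.009,0.1,6.3,-0.7],[0.0,-0.007,0.003,0.008,0.1,6.3,-0.7],[0.0,-0.008,0.003,0.007,0.1,6.3,-0.7]]
```

{"api": "send_rows", "payload": {"series": [[0, 0.002, 0.003, 0.01, 0.1, 6.3, 0.7], [0, 0.001, 0.003, 0.011, 0.1, 6.3, -0.7], [0, 0, 0.003, 0.011, 0.1, 6.3, -0.7], [0, -0.001, 0.003, 0.01, 0.1, 6.3, -0.7], [0, -0.002, 0.003, 0.01, 0.1, 6.3, -0.7], [0, -0.004, 0.003, 0.01, 0.1, 6.3, -0.7], [0, -0.005, 0.003, 0.009, 0.1, 6.3, -0.7], [0, -0.006, 0.003, 0.009, 0.1, 6.3, -0.7], [0, -0.007, 0.003, 0.008, 0.1, 6.3, -0.7], [0, -0.008, 0.003, 0.007, 0.1, 6.3, -0.7], [0, 0, 0, 0, 0, 0, 0]]}}

```text
time_s: 9.57
tcp_pos: [0.5273, 0.109, 0.1802]
tcp_rot: [-178.5, -64.6, 64.5]
ft_force: [-0.3, -0.0, -0.1]
finger_gap: 0.0001
```

Run:
```python
from ik import *
where()
a=tg2(-34,-78,80,62); plan(*a,6)
c=optics.camera("scene"); crop(c,"pics/s7.png",200,130,380,290,4)
```

```text
t 9.575 box [ -43.  -120.8  180.2] z-axis [ 0.127  0.895 -0.428] x [0.073 0.422 0.904] q [-32.7   7.  123.7  65.   80.  -39.7] f [-0.28 -0.05 -0.07] gap 0.0001
[[0.0,-0.012,0.001,0.014,0.0,-0.4,-0.1],[0.0,-0.012,0.001,0.014,0.0,-0.4,-0.1],[0.0,-0.012,0.001,0.014,0.0,-0.4,-0.1],[0.0,-0.012,0.001,0.014,0.0,-0.4,-0.1],[0.0,-0.012,0.001,0.014,0.0,-0.4,-0.1],[0.0,-0.011,0.001,0.014,0.0,-0.4,-0.1]]
```

View pics/s7.png

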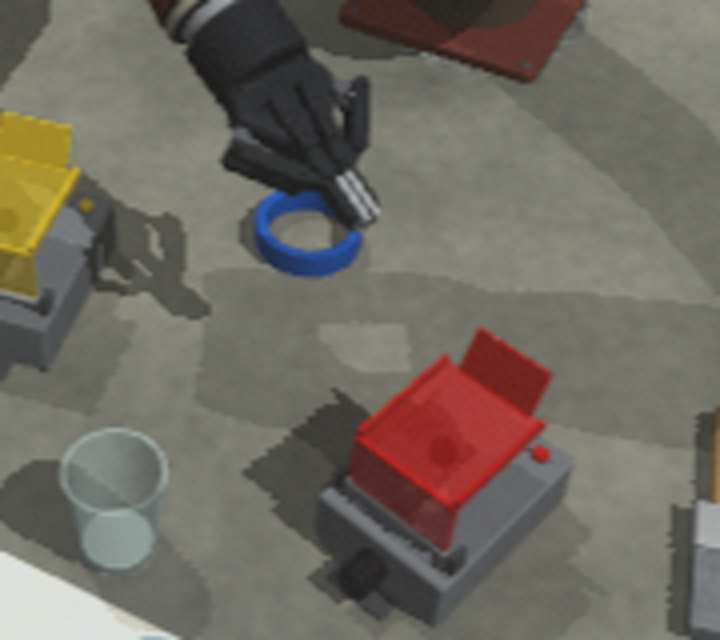

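{"api": "send_rows", "payload": {"series": [[0, -0.012, 0.001, 0.014, 0, -0.4, 0], [0, -0.012, 0.001, 0.014, 0, -0.4, 0], [0, -0.012, 0.001, 0.014, 0, -0.4, 0], [0, -0.012, 0.001, 0.013, 0, -0.4, 0], [0, -0.011, 0.001, 0.01, 0, -0.4, 0], [0, -0.01, 0.001, 0.006, 0, -0.4, 0], [0, 0, 0, 0, 0, 0, 0]]}}

```text
time_s: 10.5
tcp_pos: [0.5506, 0.1391, 0.089]
tcp_rot: [-180.0, -61.8, 66.3]
ft_force: [-0.0, -0.1, -0.4]
finger_gap: 0.0001
```

Run:
```python
from ik import *
where()
a=tg2(-24,-2,70,62); plan(*a,8)
c=optics.camera("scene"); crop(c,"pics/s8.png",250,150,370,290,5)
d=optics.camera("top"); crop(d,"pics/t8.png",150,140,250,240,5)
```

```text
t 10.5 box [-28.8 -85.4  89. ] z-axis [ 0.123  0.873 -0.472] x [0.066 0.468 0.881] q [-26.8  18.9 121.2  68.9  70.6 -47.2] f [-0.   -0.15 -0.36] gap 0.0001
[[0.0,0.003,-0.001,0.01,-0.0,0.0,0.0],[0.0,0.003,-0.001,0.01,-0.0,0.0,0.0],[0.0,0.003,-0.001,0.01,-0.0,0.0,0.0],[0.0,0.003,-0.001,0.01,-0.0,0.0,0.0],[0.0,0.003,-0.001,0.01,-0.0,0.0,0.0],[0.0,0.003,-0.001,0.01,-0.0,0.0,0.0],[0.0,0.003,-0.001,0.01,-0.0,0.0,0.0],[0.0,0.003,-0.001,0.01,-0.0,0.0,0.0]]
```

View pics/s8.png

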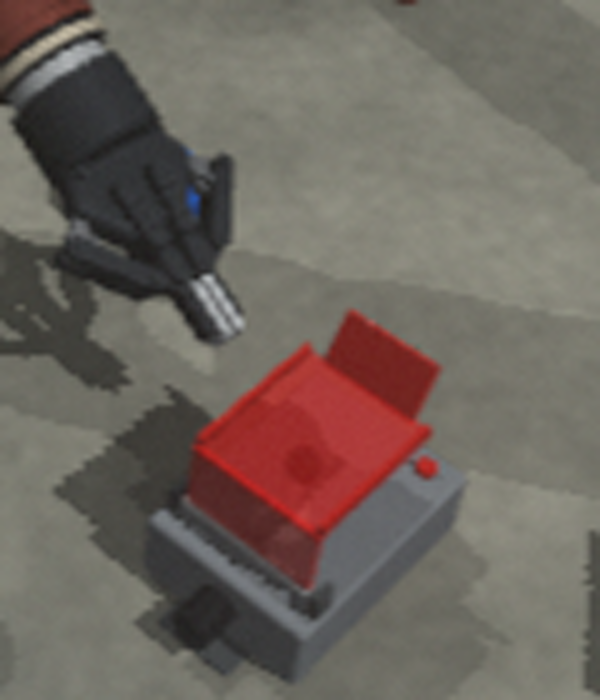

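View pics/t8.png

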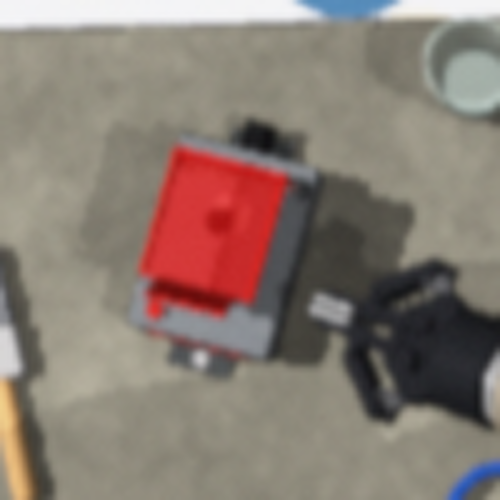

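{"api": "send_rows", "payload": {"series": [[0, 0, -0.001, 0.012, 0, 0, 0], [0, 0.001, -0.001, 0.012, 0, 0, 0], [0, 0.003, -0.001, 0.011, 0, 0, 0], [0, 0.004, 0, 0.011, 0, 0, 0], [0, 0.004, 0, 0.011, 0, 0, 0], [0, 0.004, 0, 0.011, 0, 0, 0], [0, 0.004, 0, 0.01, 0, 0, 0], [0, 0, 0, 0, 0, 0, 0]]}}

```text
time_s: 11.6
tcp_pos: [0.5824, 0.2168, 0.0703]
tcp_rot: [179.6, -61.8, 66.6]
ft_force: [-0.3, -0.3, -0.1]
finger_gap: -0.0001
```

Run:
```python
from ik import *
where()
a=tg2(-24,-2,72,62); plan(*a,1)
c=optics.camera("scene"); crop(c,"pics/s9.png",250,150,370,290,5)
d=optics.camera("top"); crop(d,"pics/t9.png",150,140,250,240,5)
```

```text
t 11.6 box [-19.3  -2.   70.3] z-axis [ 0.124  0.873 -0.472] x [0.063 0.468 0.882] q [-16.2  23.  118.6  77.1  63.7 -46.9] f [-0.32 -0.31 -0.11] gap -0.0001
[[0.0,0.001,-0.005,-0.001,0.1,0.2,0.2]]
```

View pics/s9.png

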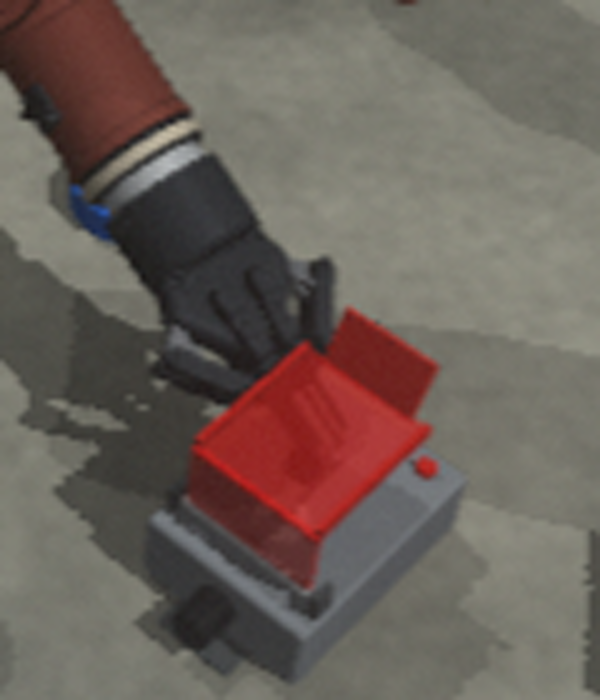

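View pics/t9.png

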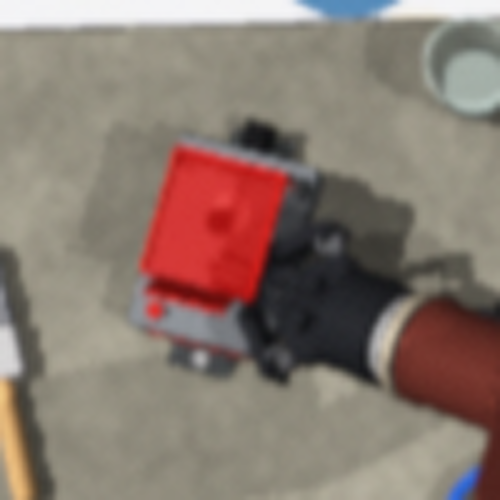

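{"api": "send_rows", "payload": {"series": [[0, 0.001, -0.005, -0.001, 0, 0, 0], [0, 0.005, 0, -0.003, 0, 0, 0], [0, 0.005, 0, -0.003, 0, 0, 0], [0, 0.005, 0, -0.003, 0, 0, 0], [0, 0.005, 0, -0.003, 0, 0, 0]]}}

```text
time_s: 12.32
tcp_pos: [0.577, 0.2154, 0.0964]
tcp_rot: [179.6, -61.8, 66.4]
ft_force: [-0.0, -0.5, 0.5]
finger_gap: -0.0001
```

Run:
```python
from ik import *
where()
plan(*tg2(-23,-2,112,62),4)
c=optics.camera("scene"); crop(c,"pics/s10.png",250,150,370,290,5)
```

```text
t 12.325 box [-24.1  -4.9  96.4] z-axis [ 0.127  0.872 -0.473] x [0.065 0.468 0.881] q [-16.5  18.7 120.1  75.6  64.4 -43.8] f [-0.04 -0.51  0.46] gap -0.0001
[[0.0,0.004,0.0,-0.001,0.1,0.1,0.0],[0.0,0.004,0.0,-0.001,0.1,0.1,0.0],[0.0,0.004,0.0,-0.001,0.1,0.1,0.0],[0.0,0.004,0.0,-0.001,0.1,0.1,0.0]]
```

View pics/s10.png

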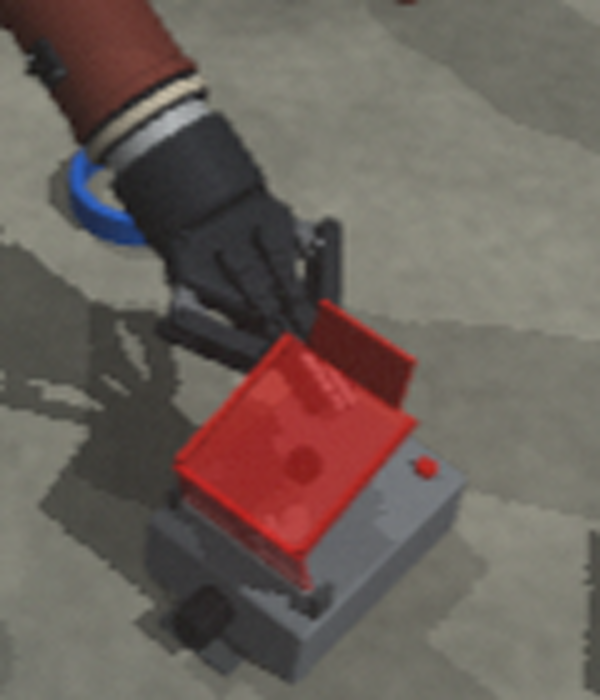

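{"api": "send_rows", "payload": {"series": [[0, 0.005, 0, -0.002, 0, 0, 0], [0, 0.005, 0, -0.002, 0, 0, 0], [0, 0.005, 0, -0.002, 0, 0, 0], [0, 0.005, 0, -0.002, 0, 0, 0], [0, 0, 0, 0, 0, 0, 0], [0, 0, 0, 0, 0, 0, 0]]}}

```text
time_s: 13.12
tcp_pos: [0.5791, 0.216, 0.1197]
tcp_rot: [179.4, -61.7, 66.4]
ft_force: [-1.6, -3.6, -0.3]
finger_gap: 0.0001
```

```bash
cat >> h.py <<'E'
def guardlines(g):
    c,s=np.cos(g),np.sin(g)
    def f(P): 
        P=np.array(P,float); x,y,z=P.T; return boxpts(BX,np.c_[x*c+z*s+55,y,-x*s+z*c+58])
    return [f([(-95,-30,50),(-110,-30,80),(-110,30,80),(-95,30,50)]),f([(-95,-42,56),(0,-42,56),(0,42,56),(-95,42,56)])]
E
python3 - <<'E'
from ik import *
where()
c=optics.camera("scene")
L=[]
for g,col in ((.4,(255,255,0)),(.55,(0,255,0)),(.7,(255,0,255))): L.append((guardlines(g)[0],col))
crop(c,"pics/s11.png",250,150,370,290,5,L)
E
```

```text
t 13.125 box [-22.2  -3.7 119.7] z-axis [ 0.131  0.871 -0.474] x [0.065 0.47  0.88 ] q [-16.3  15.6 120.3  74.5  64.8 -40.7] f [-1.59 -3.57 -0.35] gap 0.0001
```

View pics/s11.png

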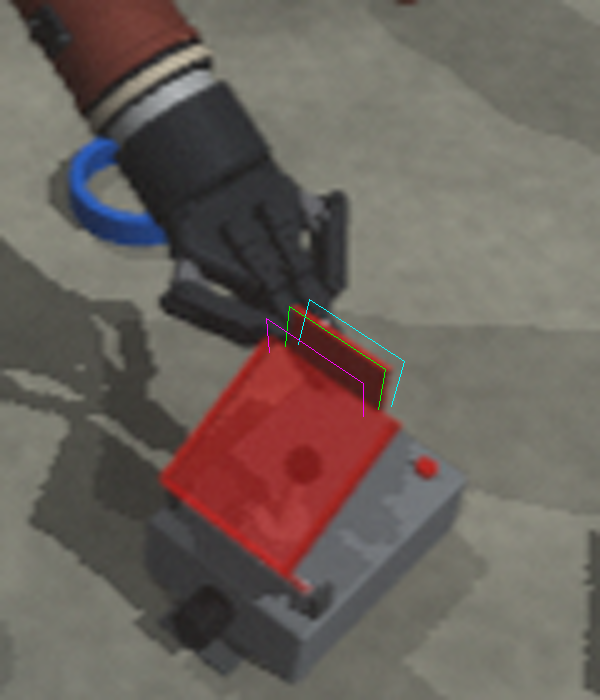

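Run:
```python
from ik import *
plan(*tg2(-24,-1,83,62),6)
```

```text
[[0.0,-0.005,-0.0,0.003,0.1,0.1,0.0],[0.0,-0.005,-0.0,0.003,0.1,0.1,0.0],[0.0,-0.005,-0.0,0.003,0.1,0.1,0.0],[0.0,-0.005,-0.0,0.003,0.1,0.1,0.0],[0.0,-0.005,-0.0,0.003,0.1,0.1,0.0],[0.0,-0.005,-0.0,0.003,0.1,0.1,0.0]]
```

{"api": "send_rows", "payload": {"series": [[0, -0.005, 0, 0.003, 0, 0, 0], [0, -0.006, 0, 0.003, 0, 0, 0], [0, -0.006, 0, 0.003, 0, 0, 0], [0, -0.005, 0, 0.003, 0, 0, 0], [0, -0.005, 0, 0.003, 0, 0, 0], [0, -0.005, 0, 0.003, 0, 0, 0]]}}

```text
time_s: 13.92
tcp_pos: [0.5794, 0.217, 0.0814]
tcp_rot: [179.4, -61.8, 66.5]
ft_force: [-1.0, -1.5, 0.8]
finger_gap: 0.0001
```

Run:
```python
from ik import *
where()
plan(*tg2(-6,-1,83,62),4)
c=optics.camera("scene"); crop(c,"pics/s12.png",250,150,370,290,5)
```

```text
t 13.925 box [-22.2  -2.6  81.4] z-axis [ 0.13   0.871 -0.473] x [0.064 0.469 0.881] q [-16.2  20.9 119.6  76.7  63.7 -45.7] f [-0.96 -1.52  0.82] gap 0.0001
[[0.0,0.001,0.004,0.001,0.1,0.1,0.0],[0.0,0.001,0.004,0.001,0.1,0.1,0.0],[0.0,0.001,0.004,0.001,0.1,0.1,0.0],[0.0,0.001,0.004,0.001,0.1,0.1,0.0]]
```

View pics/s12.png

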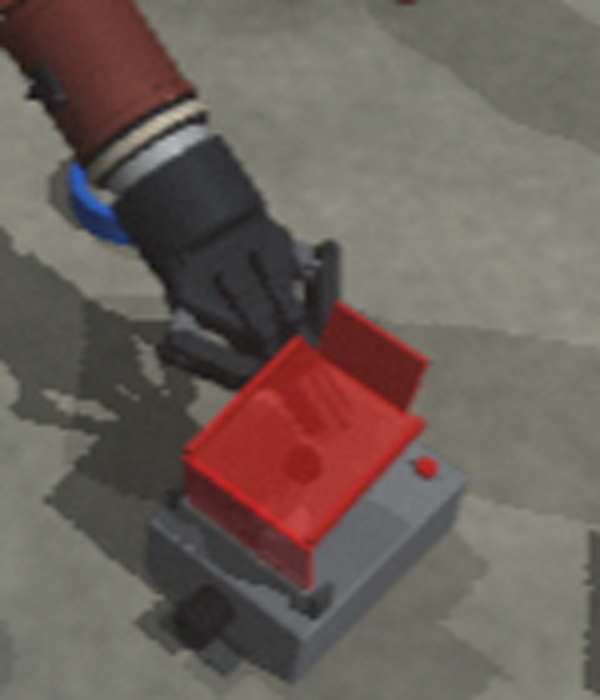

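{"api": "send_rows", "payload": {"series": [[0, 0, 0.004, 0.001, 0, 0, 0], [0, 0, 0.004, 0, 0, 0, 0], [0, 0.001, 0.004, 0.001, 0, 0, 0], [0, 0, 0.004, 0, 0, 0, 0], [0, 0, 0.004, 0.001, 0, 0, 0], [0, 0.001, 0.004, 0, 0, 0, 0]]}}

```text
time_s: 14.72
tcp_pos: [0.6038, 0.2101, 0.0814]
tcp_rot: [179.5, -61.8, 66.4]
ft_force: [-3.4, -1.9, 0.9]
finger_gap: -0.0
```

Run:
```python
from ik import *
where()
plan(*tg2(14,-1,83,62),4)
c=optics.camera("scene"); crop(c,"pics/s13.png",250,150,370,290,5)
```

```text
t 14.725 box [ 3.1 -2.7 81.4] z-axis [ 0.129  0.871 -0.473] x [0.064 0.469 0.881] q [-16.2  23.4 115.9  76.1  64.  -44.4] f [-3.36 -1.94  0.86] gap -0.0
[[0.0,0.001,0.003,0.001,0.1,0.1,0.0],[0.0,0.001,0.003,0.001,0.1,0.1,0.0],[0.0,0.001,0.003,0.001,0.1,0.1,0.0],[0.0,0.001,0.003,0.001,0.1,0.1,0.0]]
```

View pics/s13.png

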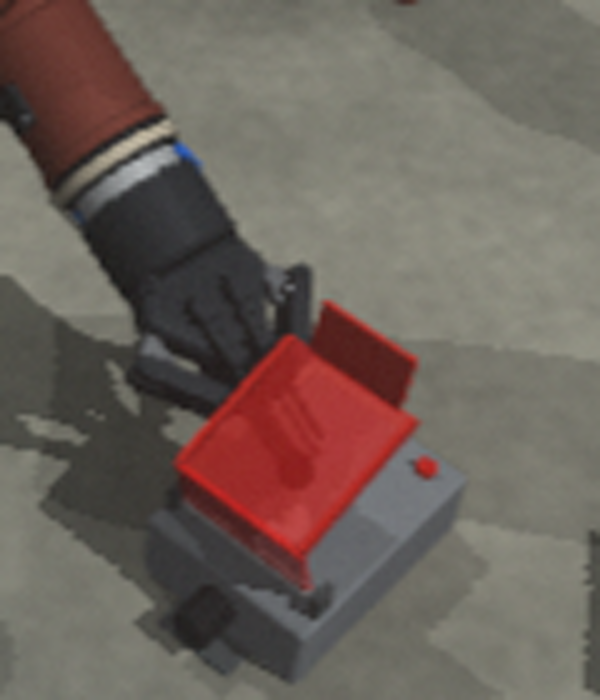

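{"api": "send_rows", "payload": {"series": [[0, 0, 0.004, 0.001, 0, 0, 0], [0, 0.001, 0.004, 0, 0, 0, 0], [0, 0, 0.003, 0.001, 0, 0, 0]]}}

```text
time_s: 15.15
tcp_pos: [0.616, 0.2071, 0.0815]
tcp_rot: [179.4, -61.7, 66.4]
ft_force: [-3.4, -2.9, 1.1]
finger_gap: 0.0002
```

Run:
```python
from ik import *
where()
c=optics.camera("scene"); L=[(guardlines(g)[0],col) for g,col in ((.2,(255,255,0)),(.4,(0,255,0)))]
a=.35; L.append((boxpts(BX,[(25,0,52),(25+40*np.sin(a),0,52+40*np.cos(a))]),(255,255,255)))
crop(c,"pics/s14.png",250,150,370,290,5,L)
```

```text
t 15.15 box [15.7 -2.2 81.5] z-axis [ 0.129  0.871 -0.474] x [0.064 0.469 0.881] q [-16.1  24.5 114.2  75.9  64.  -43.7] f [-3.41 -2.9   1.12] gap 0.0002
```

View pics/s14.png

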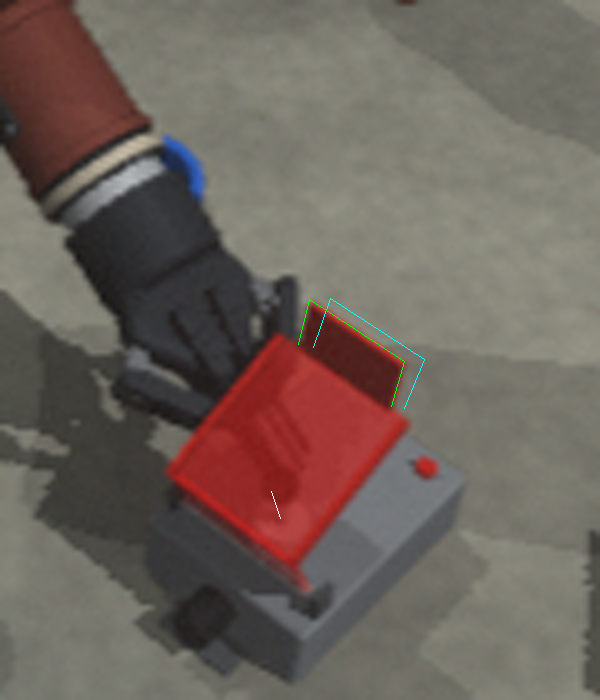

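{"api": "send_rows", "payload": {"series": [[0, 0, 0.003, 0, 0, 0, 0], [0, 0.001, 0.003, 0.001, 0, 0, 0]]}}

```text
time_s: 15.45
tcp_pos: [0.6219, 0.2057, 0.0812]
tcp_rot: [179.5, -61.7, 66.4]
ft_force: [-9.5, -5.4, -0.0]
finger_gap: 0.0
```

{"api": "send_rows", "payload": {"series": [[0, 0, 0.003, 0, 0, 0, 0]]}}

```text
time_s: 15.58
tcp_pos: [0.6224, 0.2057, 0.0806]
tcp_rot: [179.9, -61.7, 66.3]
ft_force: [-15.0, -2.4, 5.5]
finger_gap: 0.0
```

Run:
```python
from ik import *
where()
c=optics.camera("scene"); L=[(guardlines(g)[0],col) for g,col in ((.5,(255,255,0)),(.4,(0,255,0)))]
crop(c,"pics/s15.png",250,150,370,290,5,L)
```

```text
t 15.575 box [22.2 -1.9 80.6] z-axis [ 0.123  0.872 -0.474] x [0.066 0.47  0.88 ] q [-16.1  25.4 112.9  75.4  64.3 -43.1] f [-15.04  -2.42   5.52] gap 0.0
```

View pics/s15.png

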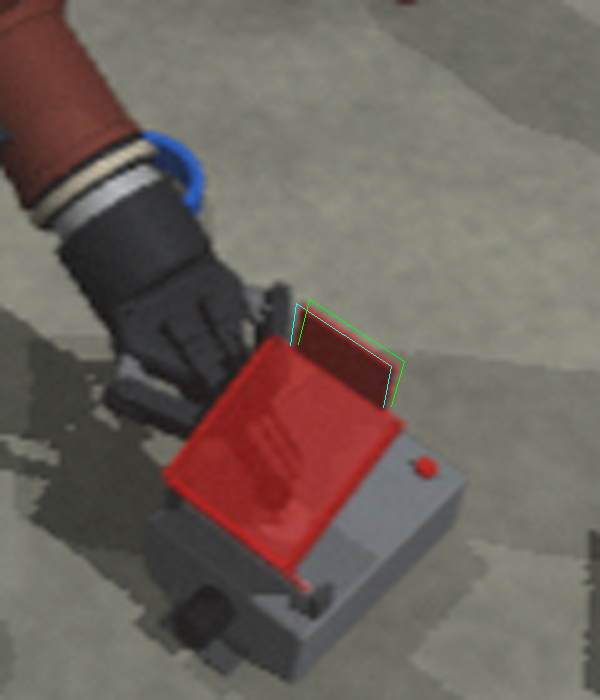

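{"api": "send_rows", "payload": {"series": [[0, 0, -0.003, 0, 0, 0, 0], [0, 0, -0.008, 0, 0, 0, 0], [0, 0, -0.01, 0, 0, 0, 0], [0, 0, -0.01, 0, 0, 0, 0]]}}

```text
time_s: 16.12
tcp_pos: [0.5933, 0.2182, 0.0801]
tcp_rot: [179.9, -61.7, 66.2]
ft_force: [-0.8, -0.7, -1.4]
finger_gap: -0.0001
```

Run:
```python
from ik import *
where()
plan(*tg2(-15,-2,70,62),3); plan(*tg2(-30,-100,78,62),8,start=tg2(-15,-2,70,62))
c=optics.camera("scene"); crop(c,"pics/s16.png",250,150,370,290,5)
```

```text
t 16.125 box [-9.2  2.3 80.1] z-axis [ 0.125  0.871 -0.475] x [0.067 0.47  0.88 ] q [-15.6  22.5 117.4  76.6  63.5 -44.7] f [-0.8  -0.73 -1.35] gap -0.0001
[[0.0,-0.004,-0.002,0.0,0.0,0.1,-0.0],[0.0,-0.004,-0.002,0.0,0.0,0.1,-0.0],[0.0,-0.004,-0.002,0.0,0.0,0.1,-0.0]]
[[0.0,-0.005,-0.0,-0.011,0.0,0.0,0.0],[0.0,-0.005,-0.0,-0.011,0.0,0.0,0.0],[0.0,-0.005,-0.0,-0.011,0.0,0.0,0.0],[0.0,-0.005,-0.0,-0.011,0.0,0.0,0.0],[0.0,-0.005,-0.0,-0.011,0.0,0.0,0.0],[0.0,-0.005,-0.0,-0.011,0.0,0.0,0.0],[0.0,-0.005,-0.0,-0.011,0.0,0.0,0.0],[0.0,-0.005,-0.0,-0.011,0.0,0.0,0.0]]
```

View pics/s16.png

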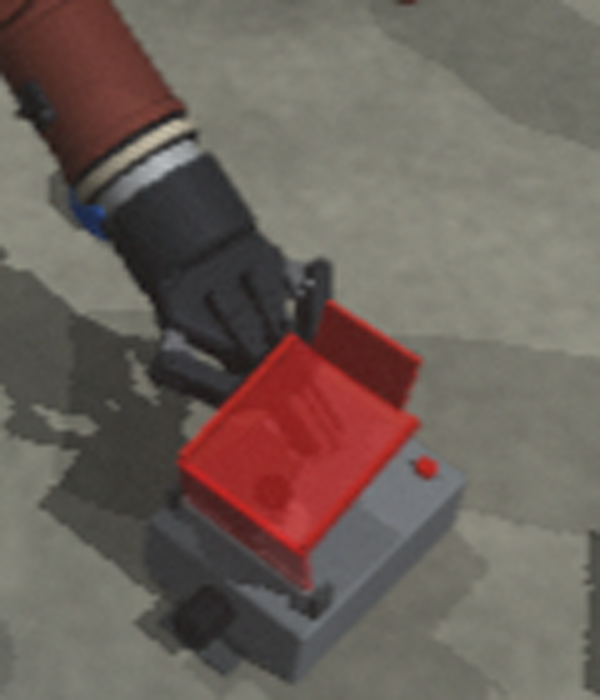

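{"api": "send_rows", "payload": {"series": [[0, -0.005, -0.003, 0.001, 0, 0, 0], [0, -0.004, -0.003, 0, 0, 0, 0], [0, -0.004, -0.002, 0, 0, 0, 0], [0, -0.005, 0, -0.01, 0, 0, 0], [0, -0.005, 0, -0.011, 0, 0, 0], [0, -0.005, 0, -0.011, 0, 0, 0], [0, -0.005, 0, -0.011, 0, 0, 0], [0, -0.005, 0, -0.011, 0, 0, 0], [0, -0.005, 0, -0.011, 0, 0, 0], [0, -0.005, 0, -0.011, 0, 0, 0], [0, -0.004, 0, -0.012, 0, 0, 0], [0, -0.003, 0, -0.012, 0, 0, 0], [0, 0, 0, -0.012, 0, 0, 0], [0, 0, 0, -0.012, 0, 0, 0], [0, 0, 0, -0.012, 0, 0, 0]]}}

```text
time_s: 18.05
tcp_pos: [0.5224, 0.0805, 0.0977]
tcp_rot: [179.8, -61.7, 66.3]
ft_force: [0.1, 0.0, 0.8]
finger_gap: -0.0002
```

Run:
```python
from ik import *
where()
c=optics.camera("scene"); L=[(guardlines(0)[0],(255,255,0))]
a=.35;q=[25+40*np.sin(a),0,52+40*np.cos(a)]
L.append((boxpts(BX,[np.add(q,(0,-4,0)),np.add(q,(0,4,0))]),(255,255,255)))
crop(c,"pics/s17.png",250,150,370,290,5,L)
cv2.imwrite("pics/s17f.png",c["pixels"][:,:,::-1])
d=optics.camera("top"); cv2.imwrite("pics/t17f.png",d["pixels"][:,:,::-1]); crop(d,"pics/t17.png",150,140,250,240,5)
a=cv2.imread("pics/top0.png"); 
for n,(u,v) in dict(jar=(245,154),tape=(252,244),palette=(372,205),brush=(150,215)).items():
    r=30; A=a[v-r:v+r,u-r:u+r]; B=np.ascontiguousarray(d["pixels"][v-r-8:v+r+8,u-r-8:u+r+8,::-1])
    m=cv2.matchTemplate(B,A,cv2.TM_CCOEFF_NORMED); print(n,np.array(cv2.minMaxLoc(m)[3])-8,m.max())
```

```text
t 18.05 box [ -40.  -149.5   97.7] z-axis [ 0.124  0.872 -0.473] x [0.065 0.469 0.881] q [-35.2  17.  122.2  63.   75.8 -48.8] f [0.13 0.03 0.82] gap -0.0002
jar [0 0] 0.99936336
tape [0 0] 0.19353665
palette [0 0] 0.94522554
brush [0 0] 0.91722757
```

View pics/s17.png

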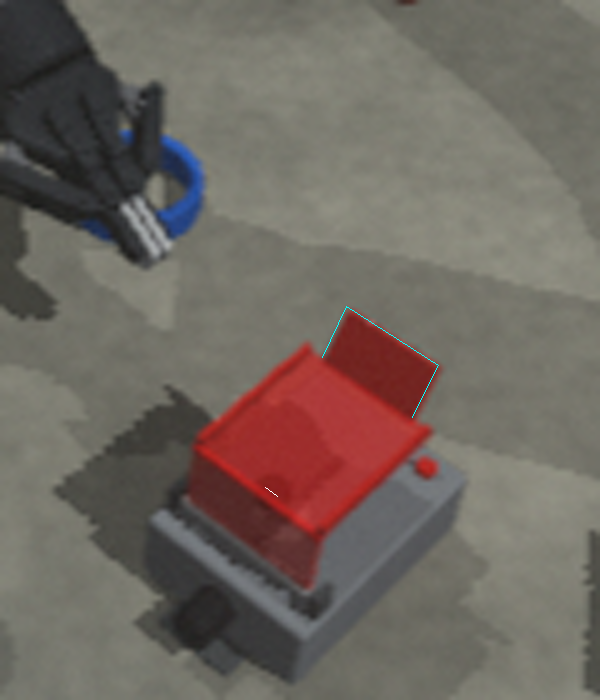

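View pics/t17f.png

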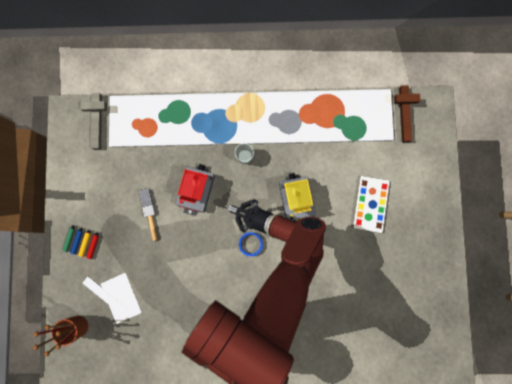

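{"api": "send_rows", "payload": {"series": [[0, 0.01, 0, -0.005, 0, 0, 0], [0, 0.018, 0, -0.009, 0, 0, 0], [0, 0.018, 0, -0.009, 0, 0, 0], [0, 0.018, 0, -0.009, 0, 0, 0], [0, 0.018, 0, -0.009, 0, 0, 0], [0, 0, 0, 0, 0, 0, 0], [0, 0, 0, 0, 0, 0, 0]]}}

```text
time_s: 19.02
tcp_pos: [0.5232, 0.0851, 0.1945]
tcp_rot: [179.7, -61.8, 66.6]
ft_force: [0.5, 0.4, -0.7]
finger_gap: 0.0001
```

Run:
```python
from ik import *
where()
c=optics.camera("scene"); cv2.imwrite("pics/s18f.png",cv2.resize(c["pixels"][:,:,::-1],(768,576)))
a=cv2.imread("pics/scene0.png"); b=np.ascontiguousarray(c["pixels"][:,:,::-1])
for n,(u,v,r) in dict(jar=(229,255,16),tape=(277,187,16),palette=(142,168,30),brush=(380,262,28),yellow=(203,187,22)).items():
    A=a[v-r:v+r,u-r:u+r]; B=b[v-r-8:v+r+8,u-r-8:u+r+8]
    m=cv2.matchTemplate(B,A,cv2.TM_CCOEFF_NORMED); print(n,np.array(cv2.minMaxLoc(m)[3])-8,m.max())
```

```text
t 19.025 box [ -40.5 -144.8  194.5] z-axis [ 0.123  0.873 -0.473] x [0.063 0.469 0.881] q [-34.7   4.1 122.5  61.   81.4 -37.4] f [ 0.53  0.42 -0.72] gap 0.0001
jar [0 0] 0.9975093
tape [0 0] 0.8077383
palette [0 0] 0.93949366
brush [0 0] 0.9297671
yellow [0 0] 0.91686666
```

View pics/s18f.png

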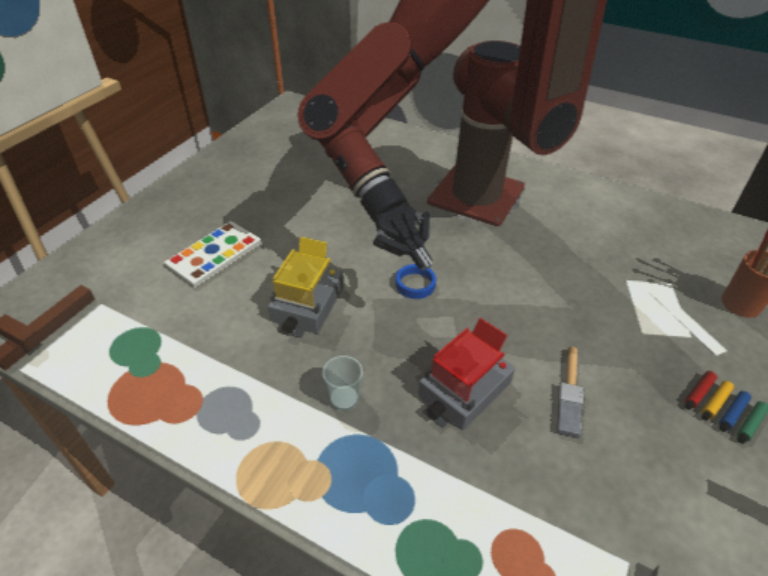

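The arm stands clear of everything. The red guard at about (470,360) is shut with its knob back at the hinge, and the yellow switch and the painting things sit where they were. I'm handing the job in.

Run:
```python
from h import *
print(ticket.job_done())
```

```text
the job is handed in; nothing more can be done
None
```

The red switch is on with its guard shut over it, and I handed the job in at about 19 s of the 45 s allowed. `job_done()` gives no verdict, so the figures below are my own measurements from the camera images.

**How it went**
- **Change of approach:** My first plan was to come in from the front, tilted about 60°. That brought two joints to the edge of their range. I fitted the arm's geometry from its own readings and came in from the guard's right side instead.
- **Lifting:** I raised the guard with the shut fingers to about 0.5 rad. The knob was still in its off position in the picture.
- **Switching:** I lowered the fingers and pushed the toggle towards the hinge until it stopped. The force was about 15 N at the stop, with the guard resting at about 0.48 rad.
- **Closing:** I drew the finger out sideways and lifted clear, and the guard dropped shut.

**Last checks**
- **Red guard and toggle:** The tab outline matches the shut position, and the knob sits at the predicted on position.
- **Contact:** Wrist force was under 1 N, so the arm is touching nothing.
- **Jar, tape, palette, brush and yellow switch:** All show no shift in the scene image.
- **Weak match:** The tape matched poorly in the top view (0.19) because the gripper was partly over it. In the later scene image it matched better (0.81), also with no shift.

On the way out the tool went about 50 mm further towards the yellow box than I planned. I saw no contact, and the yellow guard still matches its starting image.

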